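Hang a snap-hook findings tray under a display hanger

ROBOT

A 7-joint arm with a two-finger parallel gripper is mounted at the origin on the work surface. World frame = base frame: x ahead of the robot, y to its left, z up, the work surface at z = 0. Lengths are in m, angles in rad, forces in N, time in s.
With the tool pointing down it reaches from about 0.4 to 0.85 m from the base axis. Payload 10.4 kg.
Tool frame: the origin (TCP) lies midway between the tips of the shut fingers; the grasp point (between the pads) lies 19 mm behind it; x points along the fingers, z is the direction in which the jaws open and shut, and the axes are right-handed (so a half turn about x gives the same grasp; the last joint's range is limited). The gripper opens to 87 mm and grips with 3 to 60 N. Pads are 19 mm wide; open, the fingers measure 117 mm over their backs; the gripper's body (75 mm by 190 mm) begins 51 mm behind the grasp point.
Start: joints at [-1.283, 0.332, -0.065, 1.46, 0.022, 1.35, -0.088], TCP at [0.191, 0.595, 0.223] pointing down, gripper open.
Joint ranges: [-2.6, 2.6], [-0.5, 2.12], [-1.47, 1.34], [0.16, 2.42], [-1.27, 4.41], [0.06, 2.06], [-2.6, 2.6]. Speed limits (rad/s): [2.22, 2.22, 2.79, 2.79, 3.14, 3.14, 3.14].

INTERFACE

Orientations are given as a unit quaternion [x, y, z, w].
In Python, from bench import read_state, camera, camera_params, close_job gives the robot as it stands.
- The arm moves only by the tool arm_command, never from a script. Its argument "targets" is a list of rows, each a list of 7 numbers: the closure in counts, from 0 (fully open) to 255 (shut), then the shift along the tool's x, y, z in mm, then the turn, a rotation vector about the tool's x, y, z in rad. A call has 1 to 10 rows; each row is the pose to reach, as a shift and turn from the pose commanded when the call began, along the tool's axes at that moment; what a row does not reach only later rows make up. A row lasts 1/10 s, in which the tool goes at most 50 mm and 8.59 degrees, less where a joint would pass 70% of its speed; a pose out of reach is approached as far as the arm can. A call with a gripper value outside its range is refused whole. The fingers move at their own pace and stop on an object; "newtons" is the grip in N (left out, the last holds). Time passes only in rows, so rows that repeat a pose let the fingers close. It gives the time, the measured TCP pose, the force and the opening at its end, in the units of the state.
- read_state(): the state, without advancing time (a new reading comes with each control period).
- camera(name): name is "scene" or "top"; returns the picture (400x640x3 uint8, red, green, blue); there is no depth.
- camera_params(name): a dict with "intrinsics" (3x3 intrinsics, pixels), "dist" ([k1, k2, p1, p2, k3] as OpenCV has them; the pictures are not rectified), "xyz" and "orientation" of the camera in the world. Camera axes: x right, y down, z forward; pixel columns grow to the right and rows downward; lengths in m; the calibration is good to about 2 mm. A picture is of the moment at which its call begins. camera_params takes no time and is no camera call.
- close_job(): hands the job in, once; it reports no verdict.
The state is a dict: "time": time; "joint_positions": joint angles; "joint_vel": joint speeds; "joint_torque": joint torques, N m; "ee_pos": TCP position; "eef_rot": TCP orientation; "ft_force": force on the tool from outside, world axes, zero at the start; "torque": the same for the moment, N m; "width": finger opening in m.
Only numpy, scipy, OpenCV 4.12 (cv2) and the standard library are available. Lean on these libraries where they do the work, as an engineer would, in place of code of your own. Each camera call takes 0.05 s, during which the arm holds its last target.

TASK

Take the plywood display hanger out of its rack and hang it by its eye on the sprung arm of the stand, and let go of it. Then hang the findings tray under it: pass the nose of the tray's snap hook through the hanger's lower wire loop and press it down on the loop's bar until the sprung gate lets the bar in and closes behind it, so that both hang freely in a chain. Press gently, feeling for the snap: the sprung arm gives way as you press and must never be driven down onto its stop, and leave the other things on the table alone.

Things in the scene. Friction and masses are not known exactly. Their poses are not given: they have to be found in the camera images.
- peg_seat (a point): Where the hanger's eye is to hang: a point on the axis of the stand's round steel hook arm (8 mm dia., about 272 mm above the table), 100 mm from the post. x: along the rod towards the post (level, away from the robot, skewed up to 17 deg); z up. The seat lies between a 22 mm disc on the rod (face 13 mm towards the post) and the rod's upturned tip (15 mm the other way).
- peg_tip (a point): Rounded end of the arm's upturned tip (sphere centre, radius 4 mm), 21 mm from peg_seat away from the post and 12 mm higher; the eye must pass over it.
- peg_arm (a joint): How far the sprung arm is pressed down, in m: about 0.003 unloaded, 0.011 with the hanger on it, 0.02 with hanger and tray. It gives way straight down, about 5.5 mm per newton; hard stop at 0.080.
- stand_foot (a point): Top centre of the fixed stand's round steel foot (110 mm dia., 12 mm thick); the post rises here to 308 mm.
- rack_top (a point): Centre of the fixed plywood rack in which the hanger stands, at the height of its posts' tops (80 mm). Four posts (12 mm square) hold the ends of the hanger's plaque; base 70 by 120 by 10 mm. Lift the hanger straight up by 80 mm to clear it.
- hanger_grip (a point): Plywood display hanger (0.14 kg, 162 mm tall, plaque 80 mm wide and 10 mm thick): middle of its grip tab, the topmost part, 20 (x) by 14 (y) by 42 mm (z); below it the hanger is 34 mm wide. z up the hanger, y across its width (pinch the tab along y), x through its thickness; it is the same from front and back.
- hanger_eye (a point): The hanger's eye, a window through it along x: where the rod's axis lies when the hanger hangs, under the window's roof (an upside-down V), 36 mm below hanger_grip. Window 24 mm wide (y), 14 mm deep (x), from 29 mm below this point to 5 mm above (3 mm below at its sides). The arm's upturned tip passes while the rod's axis is 12 to 25 mm below this point.
- hanger_loop (a point): Middle of the straight bottom bar of the hanger's lower wire loop (steel, 6 mm dia.), 103 mm below hanger_eye. The bar runs along the hanger's y; the loop is 44 mm wide inside and open along x from 3 mm to 49 mm above this point. Axes as the hanger's. The hanger swings lightly when touched.
- tray_grip (a point): Findings tray (0.14 to 0.23 kg), standing on the table: middle of its upright plywood grip tab, 26 (x) by 10 (y) by 36 mm (z), 67 mm above the tray's underside. Pinch it along y. z up; x runs from the tab towards the hook. The tray box (74 by 70 by 20 mm) is at the bottom, under the hook.
- tray_hook (a point): Where the axis of the loop's bar lies when fully home in the tray's snap hook: 75 mm in x and 29 mm in z from tray_grip. Axes as the tray's. The steel hook, 12 mm wide (y), opens downward: shank on the tab's side (x -12 to -7 mm from here), nose on the far side (x 7 to 12 mm), roof up to 10 mm above. The strut to the tab leaves the shank 26 to 36 mm below.
- hook_nose (a point): Lower end of the hook's nose, 9.5 mm in x and -23 mm in z from tray_hook. Just above its level a sprung brass gate (4 mm dia.) closes the mouth, hinged on the shank, opening upward (inward) only. The bar must travel up past it, which takes some 3 to 8 N (varies with friction); the gate then drops shut behind the bar by itself.
Not all that is in view belongs to the job. What is shaped like the part that bears tray_grip but black is not meant.

How it is judged:
On the way, in this order (a step that is already met when the one before it is completed fails the run):
1. the hanger hangs by its eye on the stand's arm, let go (x of hanger_eye in the frame of peg_seat between -0.02 and 0.015 m and z of hanger_eye in the frame of peg_seat between -0.006 and 0.006 m and y of hanger_eye in the frame of peg_seat between -0.01 and 0.01 m and contact force between the fingers and hanger below 0.1 N), for 0.3 s.
2. the loop's bar is fully home inside the tray's snap hook, behind the gate, with the hanger still on the arm (x of hanger_eye in the frame of peg_seat between -0.02 and 0.015 m and z of hanger_eye in the frame of peg_seat between -0.006 and 0.006 m and y of hanger_eye in the frame of peg_seat between -0.01 and 0.01 m and x of hanger_loop in the frame of tray_hook between -0.006 and 0.006 m and z of hanger_loop in the frame of tray_hook between -0.006 and 0.004 m and y of hanger_loop in the frame of tray_hook between -0.02 and 0.02 m), for 0.2 s.
At the end, for the whole second after the job is handed in: Hanger's eye on the arm's seat (6 mm in height, 10 mm sideways, 15-20 mm along the rod); the loop's bar home in the tray's hook (6 mm along x, -6 to +4 mm in height, 20 mm sideways); hanger within 0.25 and tray within 0.35 rad of upright, grip point above 90 mm; both slower than 60 mm/s (all of step 2 and angle between hanger_grip's own z axis and vertical below 0.25 rad and angle between tray_grip's own z axis and vertical below 0.35 rad and height (world z) of tray_grip above 0.09 m and linear speed of each of hanger, tray below 0.06 m/s); the robot touches nothing.
It fails at once if the sprung arm is driven onto its stop (value of joint peg_arm above 0.077 m).
It fails at once if hanger and tray are forced together with more than 20 N (contact force between hanger and tray above 20 N).
It fails at once if a bystander is moved by more than 30 mm (distance of any of pliers, bead_jar, bangle, ring_blank, card_stack, ring_cone, spool from where it was at the start of the episode above 0.03 m).
It also fails if it takes over 72 s, if anything falls off the work surface, if the arm or the gripper's body presses on something with over 40 N, if the wrist force passes 120 N, or if a joint passes its speed limit or range.

## Working session

There is one attempt and no reset: what is moved stays moved. The work goes in short steps, Python scripts to look and compute and a tool call to move; the robot and the scene stay as the last step left them, time stands still between calls to the robot, and variables do not carry over. Pictures are saved under pics/ and viewed, and the job is handed in when it is done.

Besides the shell and the picture viewer there is one more tool, called after "Request:" in YAML: its name, and indented under it one key for each argument. arm_command: Moves the arm, as the interface text tells. Its arguments: {"type":"object","properties":{"targets":{"type":"array"},"newtons":{"type":"number"}},"required":["targets"]}

```bash
ls; mkdir -p pics; python3 - <<'E'
from bench import *
import cv2, json
s=read_state(); print(s)
for n in ("scene","top"):
    im=camera(n); cv2.imwrite(f"pics/{n}0.png",im[:,:,::-1])
    p=camera_params(n); print(n,p)
E
```

```text
pics
{'time': 0.0, 'joint_positions': array([-1.28260496,  0.33283837, -0.0646882 ,  1.46096654,  0.02164273,
        1.34988236, -0.08845582]), 'joint_vel': array([ 1.89385009e-05,  3.64205858e-04, -1.03733306e-03,  1.01097504e-03,
        1.78112038e-03,  1.76430631e-03, -1.35834590e-04]), 'joint_torque': array([-5.32252079e-05, -6.23257756e+01,  2.45098444e-02, -3.89902389e+01,
       -6.12419075e-02,  3.96929635e-02,  1.43736543e-04]), 'ee_pos': array([0.1910396 , 0.59467652, 0.2217628 ]), 'eef_rot': array([-0.41692998,  0.5717222 ,  0.41628569,  0.57097227]), 'ft_force': array([-0.77124813,  0.01513982, -0.50079155]), 'torque': array([-0.00083775, -0.00395824, -0.00672045]), 'width': 0.08701846851177483}
scene {'intrinsics': array([[409.09472004,   0.        , 326.93305799],
       [  0.        , 409.09472004, 204.88292599],
       [  0.        ,   0.        ,   1.        ]]), 'dist': array([0.00309939, 0.        , 0.        , 0.        , 0.        ]), 'xyz': array([ 1.19110809, -0.08227445,  0.81480417]), 'orientation': array([ 0.67439666,  0.63577841, -0.25620084, -0.27447421])}
top {'intrinsics': array([[422.94853892,   0.        , 324.04969249],
       [  0.        , 422.94853892, 199.0689695 ],
       [  0.        ,   0.        ,   1.        ]]), 'dist': array([-0.10798823,  0.        ,  0.        ,  0.        ,  0.        ]), 'xyz': array([ 0.4534047 , -0.05495345,  1.31342714]), 'orientation': array([ 0.7154934 , -0.69715885,  0.02553327, -0.03723949])}
```

View pics/scene0.png

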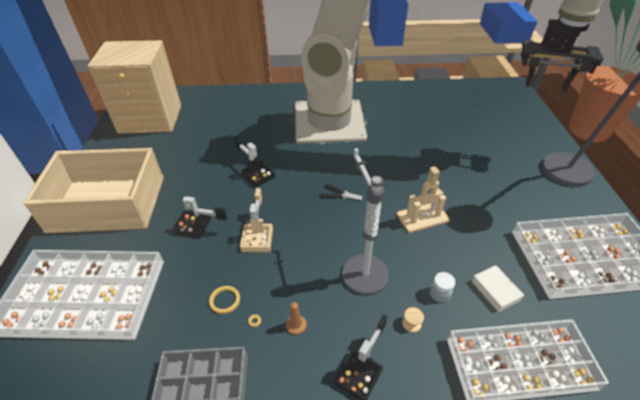

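View pics/top0.png

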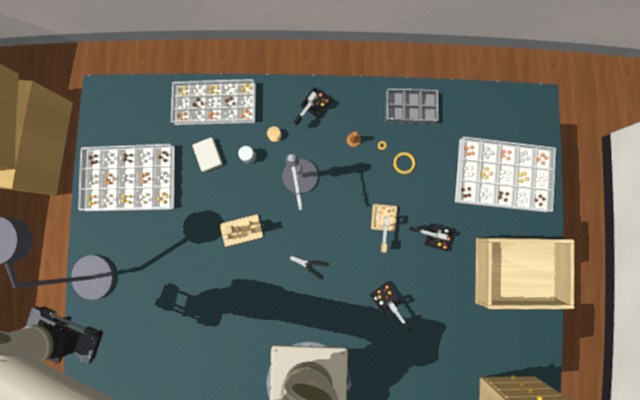

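Candidates for the tray: light wooden one at scene (257,228)/top (384,225), and three black look-alikes at scene (257,165), (195,215) and (360,365). I choose the wooden one. The only hanger and rack are at scene (425,205)/top (242,231). I'll check both in close crops.

```bash
cat > h.py <<'E'
import numpy as np, cv2
from scipy.spatial.transform import Rotation as R
from bench import *
def cam(n):
    p=camera_params(n); return p['intrinsics'],p['dist'],np.array(p['xyz']),R.from_quat(p['orientation']).as_matrix()
def ray(n,uv):
    K,d,c,M=cam(n)
    q=cv2.undistortPoints(np.array([[uv]],float),K,d)[0,0]
    v=M@np.array([q[0],q[1],1]); return c,v/np.linalg.norm(v)
def onz(n,uv,z):
    c,v=ray(n,uv); return c+v*(z-c[2])/v[2]
def tri(uvs,uvt):
    c1,v1=ray("scene",uvs); c2,v2=ray("top",uvt)
    A=np.stack([v1,-v2],1); t=np.linalg.lstsq(A,c2-c1,rcond=None)[0]
    a=c1+v1*t[0]; b=c2+v2*t[1]; return (a+b)/2,np.linalg.norm(a-b)
def proj(n,P):
    K,d,c,M=cam(n); P=np.atleast_2d(P)
    r=cv2.Rodrigues(M.T)[0]; return cv2.projectPoints(P.astype(float),r,-M.T@c,K,d)[0][:,0]
def crop(im,u,v,w,h,s,name):
    c=im[v:v+h,u:u+w]; c=cv2.resize(c,None,fx=s,fy=s,interpolation=cv2.INTER_CUBIC)
    for i in range(0,w,10): cv2.putText(c,str(u+i),(i*s,8),0,.3,(255,0,0),1); cv2.line(c,(i*s,9),(i*s,13),(255,0,0),1)
    for i in range(0,h,10): cv2.putText(c,str(v+i),(0,i*s+4),0,.3,(255,0,0),1)
    cv2.imwrite(f"pics/{name}.png",c)
E
python3 - <<'E'
from h import *
a=cv2.imread("pics/scene0.png");b=cv2.imread("pics/top0.png")
A=[crop(a,385,155,75,80,7,"s_rack"),crop(a,225,180,60,80,7,"s_tray"),crop(a,325,140,75,160,3,"s_stand")]
crop(b,210,205,65,50,8,"t_rack");crop(b,360,195,50,65,8,"t_tray");crop(b,270,140,60,75,8,"t_stand")
def g(x,W,H):
    return cv2.resize(x,(W,H))
i=[cv2.imread(f"pics/{n}.png") for n in ("s_rack","s_tray","t_rack","t_tray")]
E
```

```text
(no output)
```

View pics/s_rack.png

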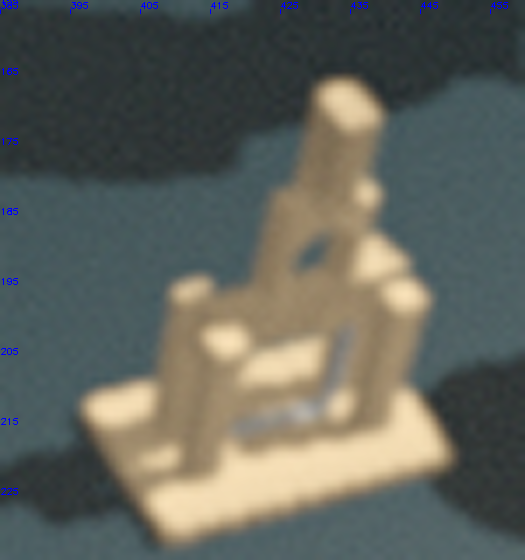

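View pics/t_rack.png

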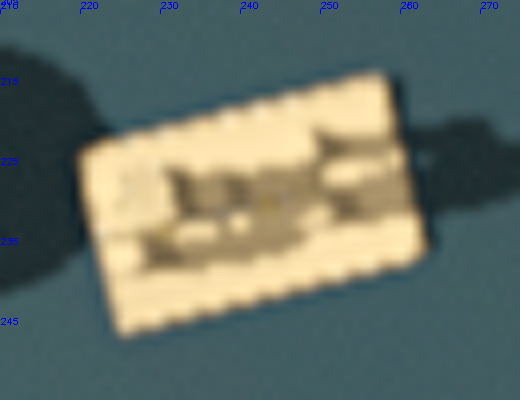

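View pics/s_tray.png

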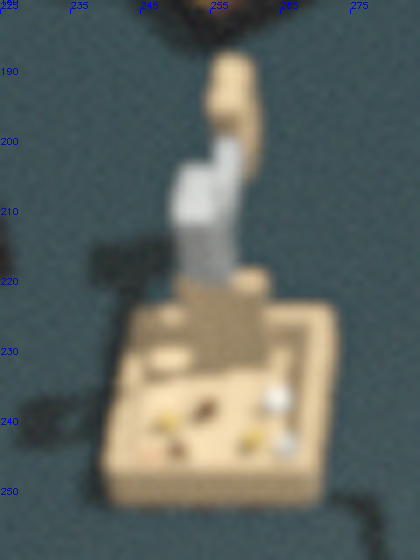

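View pics/t_tray.png

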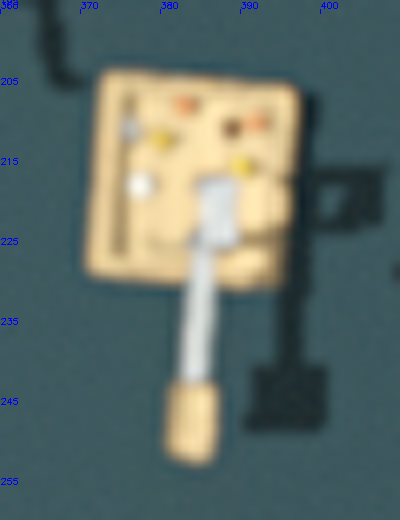

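View pics/t_stand.png

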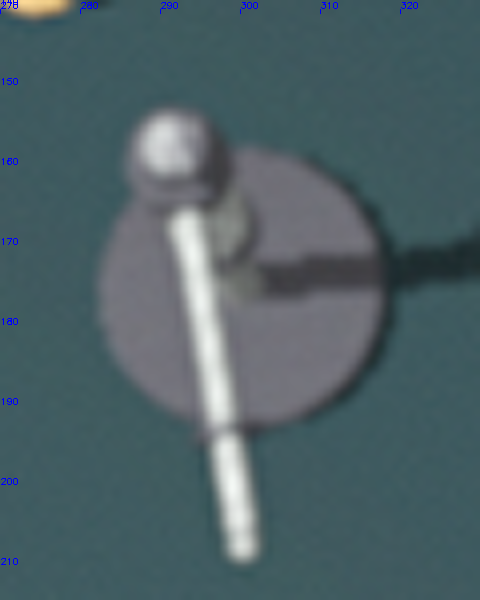

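View pics/s_stand.png

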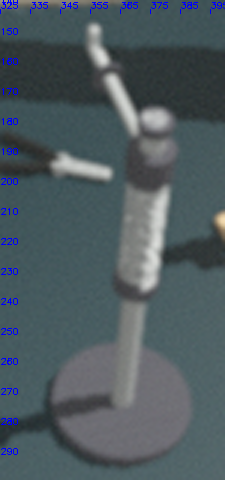

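```bash
python3 - <<'E'
from h import *
a=cv2.imread("pics/scene0.png");b=cv2.imread("pics/top0.png")
def wood(im,box):
    u,v,w,h=box; hsv=cv2.cvtColor(im,cv2.COLOR_BGR2HSV)
    m=((hsv[...,0]>8)&(hsv[...,0]<28)&(hsv[...,1]>45)&(hsv[...,2]>70)).astype(np.uint8)
    k=np.zeros_like(m);k[v:v+h,u:u+w]=m[v:v+h,u:u+w]
    cs=cv2.findContours(k,cv2.RETR_EXTERNAL,cv2.CHAIN_APPROX_NONE)[0]
    return max(cs,key=cv2.contourArea),k
c,k=wood(b,(210,205,65,50))
r=cv2.minAreaRect(c); box=cv2.boxPoints(r); print("rack rect",r)
P=np.array([onz("top",p,0.01) for p in box]); print(P.round(4)); print("sides",[np.linalg.norm(P[i]-P[i-1]).round(4) for i in range(4)])
ce=P.mean(0); print("rack centre",ce)
e=[P[i]-P[i-1] for i in range(4)]; L=max(e,key=np.linalg.norm); print("long dir yaw deg",np.degrees(np.arctan2(L[1],L[0])))
# hanger top in scene: vertical line over the rack centre
c0,v=ray("scene",(434.2,169.5)); t=((ce-c0)[:2]@v[:2])/(v[:2]@v[:2]); print("tabtop at line",c0+t*v)
# tray box
c,k=wood(b,(360,195,50,38)); r=cv2.minAreaRect(c); box=cv2.boxPoints(r); print("tray rect",r)
P=np.array([onz("top",p,0.02) for p in box]); print(P.round(4)); print("sides",[np.linalg.norm(P[i]-P[i-1]).round(4) for i in range(4)],P.mean(0))
c,k=wood(b,(375,240,20,17)); r=cv2.minAreaRect(c);print("tab rect",r); print(onz("top",r[0],0.085),[onz("top",p,0.085).round(4) for p in cv2.boxPoints(r)])
c,k=wood(a,(250,180,20,30)); print("scene tab",cv2.boundingRect(c))
# stand
g=cv2.cvtColor(b,cv2.COLOR_BGR2HSV)
m=((g[...,1]<60)&(g[...,2]>85)).astype(np.uint8);k=np.zeros_like(m);k[140:212,275:325]=m[140:212,275:325]
cv2.imwrite("pics/mstand.png",cv2.resize(k[135:215,270:330]*255,None,fx=6,fy=6,interpolation=0))
print(tri((356.2,151.5),(299.2,207.9)))
E
```

```text
rack rect ((240.88238525390625, 230.0294189453125), (24.73863410949707, 40.98851776123047), 75.96376037597656)
[[0.4861 0.2963 0.01  ]
 [0.5204 0.1726 0.01  ]
 [0.4468 0.1511 0.01  ]
 [0.4123 0.2741 0.01  ]]
sides [np.float64(0.077), np.float64(0.1284), np.float64(0.0767), np.float64(0.1278)]
rack centre [0.46641446 0.22350368 0.01      ]
long dir yaw deg -74.47272932841236
tabtop at line [0.46539848 0.22107311 0.171184  ]
tray rect ((383.63861083984375, 217.11386108398438), (25.57245635986328, 26.368486404418945), 5.710593223571777)
[[ 0.4803 -0.1734  0.02  ]
 [ 0.5608 -0.18    0.02  ]
 [ 0.5549 -0.2584  0.02  ]
 [ 0.4744 -0.2514  0.02  ]]
sides [np.float64(0.0782), np.float64(0.0808), np.float64(0.0786), np.float64(0.0808)] [ 0.51758009 -0.21579088  0.02      ]
tab rect ((383.5, 247.5), (9.0, 5.0), 90.0)
[ 0.42634772 -0.20870771  0.085     ] [array([ 0.4391, -0.2012,  0.085 ]), array([ 0.4395, -0.2157,  0.085 ]), array([ 0.4136, -0.2162,  0.085 ]), array([ 0.4132, -0.2017,  0.085 ])]
scene tab (254, 187, 8, 17)
(array([0.52184074, 0.02249491, 0.27944608]), np.float64(0.0025820660316718405))
```

```bash
python3 - <<'E'
from h import *
a=cv2.imread("pics/scene0.png");b=cv2.imread("pics/top0.png")
crop(a,345,140,50,50,12,"s_peg");crop(b,280,180,40,40,14,"t_peg")
E
```

```text
(no output)
```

View pics/s_peg.png

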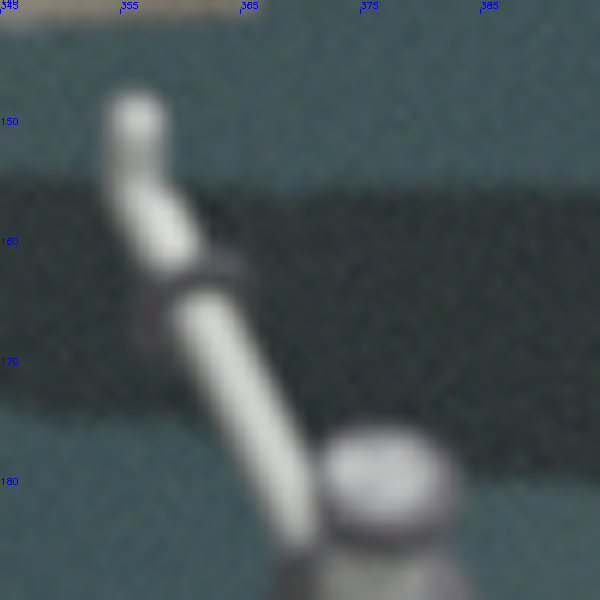

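View pics/t_peg.png

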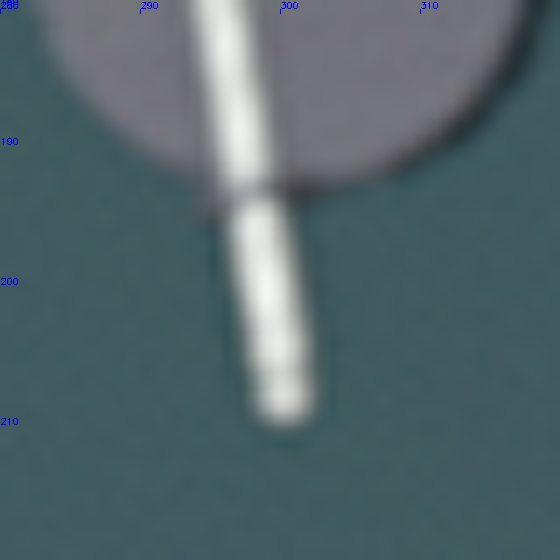

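```bash
python3 - <<'E'
from h import *
b=cv2.imread("pics/top0.png")
tip,err=tri((355.96,149.4),(299.9,208.0)); print("tip",tip,err)
# foot: circle boundary fit from the crop edges
hsv=cv2.cvtColor(b,cv2.COLOR_BGR2HSV).astype(int)
B,G,Rr=[b[...,i].astype(int) for i in range(3)]
m=((abs(B-Rr)<14)&(Rr>80)).astype(np.uint8);k=np.zeros_like(m);k[140:200,275:325]=m[140:200,275:325]
c=max(cv2.findContours(k,cv2.RETR_EXTERNAL,cv2.CHAIN_APPROX_NONE)[0],key=cv2.contourArea)[:,0]
P=np.array([onz("top",p,0.012)[:2] for p in c])
sel=np.ones(len(P),bool)
for _ in range(8):
    A=np.c_[2*P[sel],np.ones(sel.sum())]; s=np.linalg.lstsq(A,(P[sel]**2).sum(1),rcond=None)[0]
    r=np.sqrt(s[2]+s[0]**2+s[1]**2); d=abs(np.hypot(*(P-s[:2]).T)-r); sel=d<max(.0025,np.median(d[sel])*1.5)
print("foot",s[:2],r,sel.sum(),len(P))
print("post top",onz("top",(290.9,158),.308))
d=s[:2]-tip[:2]; print("tip->foot",np.linalg.norm(d),np.degrees(np.arctan2(d[1],d[0])))
# rod direction from top line at z=tip-0.012
zr=tip[2]-.012
pts=[onz("top",(280+x/14-.46,180+y/14-.46),zr)[:2] for x,y in((219,20),(233,90),(246,160),(258,230),(269,300),(277,350))]
pts=np.array(pts);q=pts-pts.mean(0);u=np.linalg.svd(q)[2][0];u*=np.sign(u[0]);print("rod yaw",np.degrees(np.arctan2(u[1],u[0])),pts.mean(0))
print("line offset of tip",(tip[:2]-pts.mean(0))@np.array([-u[1],u[0]]), "foot",(s[:2]-pts.mean(0))@np.array([-u[1],u[0]]))
print("disc?",tri((345+203/12-.5,140+278/12-.5),(280+252/14-.5,180+190/14-.5)))
E
```

```text
tip [0.52136161 0.02106906 0.28461783] 0.0012072113983965847
foot [0.64054752 0.04562127] 0.052782607130489316 80 158
post top [0.64022174 0.04559082 0.308     ]
tip->foot 0.12168850500378109 11.640057738515313
rod yaw 11.72615181399962 [0.55874239 0.02988839]
line offset of tip -0.0010382175248005705 foot -0.0012210696560027619
disc? (array([0.55833961, 0.02846411, 0.27944611]), np.float64(0.0013515121353321544))
```

```bash
cat >> h.py <<'E'
def Rt(yaw,flip=1,tilt=0):
    """tool x down (tilted: body leans to -hanger x for tilt>0), tool z along +-(hanger y)."""
    y=np.radians(yaw); hx=np.array([np.cos(y),np.sin(y),0]); hy=np.array([-np.sin(y),np.cos(y),0]); t=np.radians(tilt)
    X=np.array([0,0,-1])*np.cos(t)+hx*np.sin(t); Z=flip*hy
    return np.stack([X,np.cross(Z,X),Z],1)
def go(p,Rw,s=None):
    s=s or read_state(); R0=R.from_quat(s['eef_rot']).as_matrix()
    sh=R0.T@(np.array(p)-s['ee_pos'])*1000; rv=R.from_matrix(R0.T@Rw).as_rotvec()
    print("shift",sh.round(1),"turn",rv.round(3),"deg",np.degrees(np.linalg.norm(rv)).round(1)); return sh,rv
E
python3 - <<'E'
from h import *
s=read_state();print(R.from_quat(s['eef_rot']).as_matrix().round(3))
for f in (1,-1): go([.466,.2225,.235],Rt(15.5,f))
print(proj("scene",[[.4664,.2235,.172],[.466,.222,.172]]))
E
```

```text
[[-0.    -0.952  0.306]
 [-0.001  0.306  0.952]
 [-1.    -0.    -0.001]]
shift [ -12.8 -375.6 -270.3] turn [-0.581 -0.001 -0.   ] deg 33.3
shift [ -12.8 -375.6 -270.3] turn [ 2.56e+00 -0.00e+00  2.00e-03] deg 146.7
[[435.36861893 169.47863844]
 [434.70887967 169.3921268 ]]
```

Request:
arm_command:
  targets:
    - [0, -13, -188, -135, -0.29, 0, 0]
    - [0, -13, -376, -270, -0.58, 0, 0]
    - [0, -13, -376, -270, -0.58, 0, 0]
    - [0, -13, -376, -270, -0.58, 0, 0]
    - [0, -13, -376, -270, -0.58, 0, 0]
    - [0, -13, -376, -270, -0.58, 0, 0]
    - [0, -13, -376, -270, -0.58, 0, 0]
    - [0, -13, -376, -270, -0.58, 0, 0]
    - [0, -13, -376, -270, -0.58, 0, 0]
    - [0, -13, -376, -270, -0.58, 0, 0]
  newtons: 15

```text
time: 1.1
ee_pos: [0.4692, 0.2178, 0.2356]
eef_rot: [0.562, -0.43, -0.561, -0.43]
ft_force: [0.5, -0.3, 0.1]
width: 0.0869
```

```bash
python3 - <<'E'
from h import *
a=camera("scene");cv2.imwrite("pics/s1.png",a[:,:,::-1])
crop(cv2.imread("pics/s1.png"),385,60,110,180,3,"s1c")
s=read_state();print(s['ee_pos'],s['joint_vel'].round(3));go([.466,.2215,.134],Rt(15.5,1),s)
E
```

```text
[0.46973334 0.21706485 0.23555924] [-0.041 -0.005 -0.054  0.01  -0.004 -0.002 -0.085]
shift [101.5   2.5   5.4] turn [-0.009 -0.002  0.001] deg 0.5
```

View pics/s1c.png

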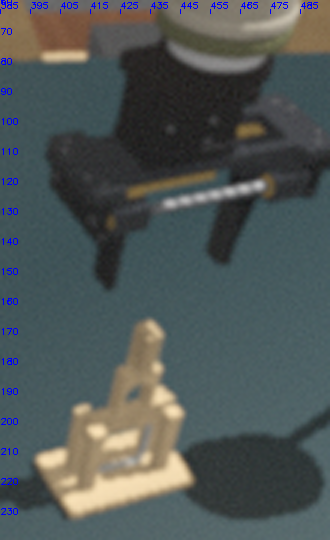

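The gripper is over the tab in its rack (tab top at scene (434,169)). The arm is still overshooting a few mm, so I'll let it settle.

Request:
arm_command:
  targets:
    - [0, 40, 0, 0, 0, 0, 0]
    - [0, 40, 0, 0, 0, 0, 0]
    - [0, 40, 0, 0, 0, 0, 0]
    - [0, 40, 0, 0, 0, 0, 0]

```text
time: 1.55
ee_pos: [0.4668, 0.2238, 0.197]
eef_rot: [0.563, -0.428, -0.563, -0.429]
ft_force: [0.9, 0.0, 0.6]
width: 0.0871
```

```bash
python3 - <<'E'
from h import *
s=read_state();print(s['ee_pos'],s['joint_vel'].round(3));go([.466,.2215,.134],Rt(15.5,1),s)
E
```

```text
[0.46681968 0.22376111 0.1969811 ] [ 0.    -0.005 -0.    -0.005  0.    -0.005  0.002]
shift [63.   1.5 -2. ] turn [-0.     0.001  0.001] deg 0.1
```

Request:
arm_command:
  targets:
    - [0, 31, 1, -2, 0, 0, 0]
    - [0, 63, 1, -2, 0, 0, 0]
    - [0, 63, 1, -2, 0, 0, 0]
    - [0, 63, 1, -2, 0, 0, 0]

```text
time: 1.95
ee_pos: [0.4665, 0.2213, 0.134]
eef_rot: [0.563, -0.428, -0.563, -0.428]
ft_force: [-1.2, 0.9, 1.1]
width: 0.0871
```

```bash
python3 - <<'E'
from h import *
a=camera("scene");cv2.imwrite("pics/s2.png",a[:,:,::-1])
crop(cv2.imread("pics/s2.png"),395,110,80,120,5,"s2c")
s=read_state();print(s['ee_pos'],s['ft_force'])
E
```

```text
[0.46701385 0.22153651 0.13465541] [0.51180258 1.16141121 0.71976679]
```

View pics/s2c.png

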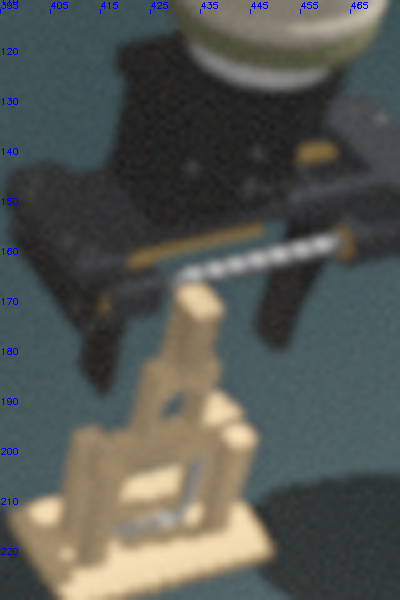

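Fingertips at (413,186) and (450,178) straddle the tab, which sits midway at about (432,180). Closing the gripper.

Request:
arm_command:
  targets:
    - [255, 0, 0, 0, 0, 0, 0]
    - [255, 0, 0, 0, 0, 0, 0]
    - [255, 0, 0, 0, 0, 0, 0]
    - [255, 0, 0, 0, 0, 0, 0]
    - [255, 0, 0, 0, 0, 0, 0]
    - [255, 0, 0, 0, 0, 0, 0]
    - [255, 0, 0, 0, 0, 0, 0]
    - [255, 0, 0, 0, 0, 0, 0]
  newtons: 15

```text
time: 2.8
ee_pos: [0.4661, 0.2208, 0.1325]
eef_rot: [-0.563, 0.428, 0.563, 0.428]
ft_force: [0.3, -0.7, -0.4]
width: 0.0311
```

Request:
arm_command:
  targets:
    - [255, 0, 0, 0, 0, 0, 0]
    - [255, 0, 0, 0, 0, 0, 0]
    - [255, 0, 0, 0, 0, 0, 0]
    - [255, 0, 0, 0, 0, 0, 0]

```text
time: 3.2
ee_pos: [0.4661, 0.2208, 0.1325]
eef_rot: [-0.563, 0.428, 0.563, 0.428]
ft_force: [0.4, -0.3, -0.8]
width: 0.0141
```

Request:
arm_command:
  targets:
    - [255, 0, 0, 0, 0, 0, 0]
    - [255, -20, 0, 0, 0, 0, 0]
    - [255, -50, 0, 0, 0, 0, 0]
    - [255, -85, 0, 0, 0, 0, 0]
    - [255, -120, 0, 0, 0, 0, 0]
    - [255, -160, 0, 0, 0, 0, 0]
    - [255, -200, 0, 0, 0, 0, 0]
    - [255, -200, 0, 0, 0, 0, 0]
  newtons: 30

```text
time: 4.0
ee_pos: [0.4677, 0.2215, 0.338]
eef_rot: [0.563, -0.426, -0.562, -0.431]
ft_force: [1.0, 1.1, -1.7]
width: 0.014
```

```bash
python3 - <<'E'
from h import *
a=camera("scene");cv2.imwrite("pics/s3.png",a[:,:,::-1])
crop(cv2.imread("pics/s3.png"),385,40,100,160,4,"s3c")
s=read_state();print(s['ee_pos'],s['ft_force'],s['width'])
yaw=np.radians(11.65);u=np.array([np.cos(yaw),np.sin(yaw),0])
seat=np.array([.5423,.0254,.2725])
E=seat-u*.070+[0,0,.018]
go(E+[0,0,.036-.0185],Rt(11.65,1),s)
E
```

```text
[0.46699059 0.22124719 0.33495282] [-0.56483961 -0.43861648 -1.23002015] 0.01372025172804912
shift [  26.4   49.4 -204.3] turn [0.066 0.002 0.004] deg 3.8
```

View pics/s3c.png

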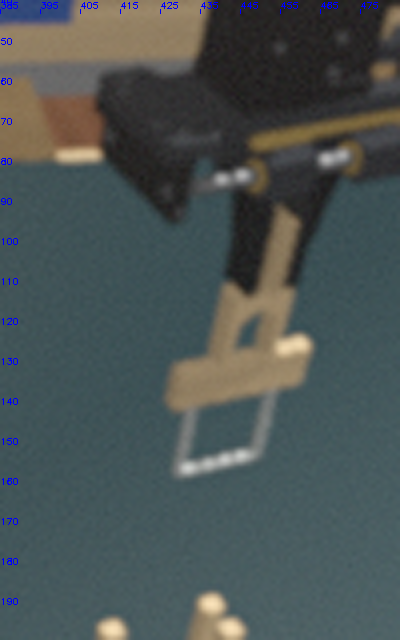

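The hanger is held and clear of the rack: plaque at scene (445,135), loop bar from about (430,157) to (448,154). I'll check the loop and eye positions against what they should be.

```bash
python3 - <<'E'
from h import *
s=read_state();p=s['ee_pos'];M=R.from_quat(s['eef_rot']).as_matrix();hy=M[:,2];print("hy",hy)
g=p+[0,0,.0185]
for n,d in (("tabtop",.021),("eye",-.036),("roof apex",-.031),("winbot",-.065),("bar",-.139)): print(n,proj("scene",g+[0,0,d]).round(1))
print("bar ends",proj("scene",[g+[0,0,-.139]+hy*.025,g+[0,0,-.139]-hy*.025]).round(1))
b=camera("top");cv2.imwrite("pics/t3.png",b[:,:,::-1]); crop(cv2.imread("pics/t3.png"),190,170,140,90,5,"t3c")
E
```

```text
hy [-0.26587731  0.96400568  0.00152081]
tabtop [[453.7  94.3]]
eye [[447.6 118. ]]
roof apex [[448.1 116. ]]
winbot [[444.8 129.3]]
bar [[438.  155.8]]
bar ends [[447.5 153.6]
 [428.4 158. ]]
```

View pics/t3c.png

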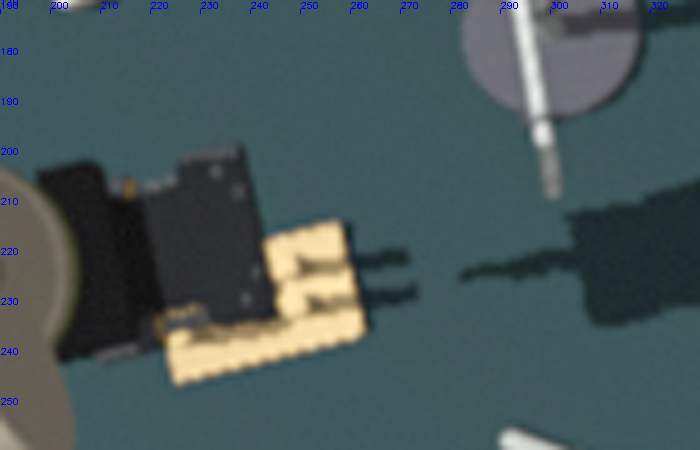

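Request:
arm_command:
  targets:
    - [255, 8, 16, -40, 0.02, 0, 0]
    - [255, 16, 32, -85, 0.05, 0, 0]
    - [255, 26, 49, -130, 0.066, 0, 0]
    - [255, 26, 49, -170, 0.066, 0, 0]
    - [255, 26, 49, -195, 0.066, 0, 0]
    - [255, 26, 49, -204, 0.066, 0, 0]
    - [255, 26, 49, -204, 0.066, 0, 0]
    - [255, 26, 49, -204, 0.066, 0, 0]

```text
time: 4.9
ee_pos: [0.4727, 0.0125, 0.3057]
eef_rot: [-0.548, 0.447, 0.549, 0.446]
ft_force: [0.6, 0.8, -2.0]
width: 0.0138
```

```bash
cat > chk.py <<'E'
from h import *
import sys
yaw=np.radians(11.65);u=np.array([np.cos(yaw),np.sin(yaw),0]);w=np.array([-u[1],u[0],0])
seat=np.array([.5423,.0254,.2725])
def eye(s,off=.0185):
    M=R.from_quat(s['eef_rot']).as_matrix()
    return s['ee_pos']+[0,0,off-.036]
def rel(P): d=P-seat; return (np.array([d@u,d@w,d[2]])*1000).round(1)
E
python3 - <<'E'
from chk import *
n=4
a=camera("scene");cv2.imwrite("pics/s4.png",a[:,:,::-1]); crop(cv2.imread("pics/s4.png"),310,60,120,140,5,"s4c")
b=camera("top");cv2.imwrite("pics/t4.png",b[:,:,::-1]); crop(cv2.imread("pics/t4.png"),260,150,80,80,6,"t4c")
s=read_state();print(s['ee_pos'],s['ft_force'],rel(eye(s)))
go(seat+[0,0,.018+.0175]-u*.001,Rt(11.65,1),s)
E=eye(s);print(proj("scene",[E,E+[0,0,-.029],E+[0,0,-.103]]).round(1), "tip",proj("scene",seat-u*.021+[0,0,.012]))
E
```

```text
[0.47283357 0.01272768 0.30609503] [ 0.1227683  -0.58279968 -2.03132654] [-70.6   1.6  16.1]
shift [ -2.  -69.6  -1.8] turn [ 0.002  0.    -0.001] deg 0.1
[[350.  134. ]
 [349.4 144.8]
 [348.1 170.2]] tip [[356.31073217 149.54227781]]
```

View pics/s4c.png

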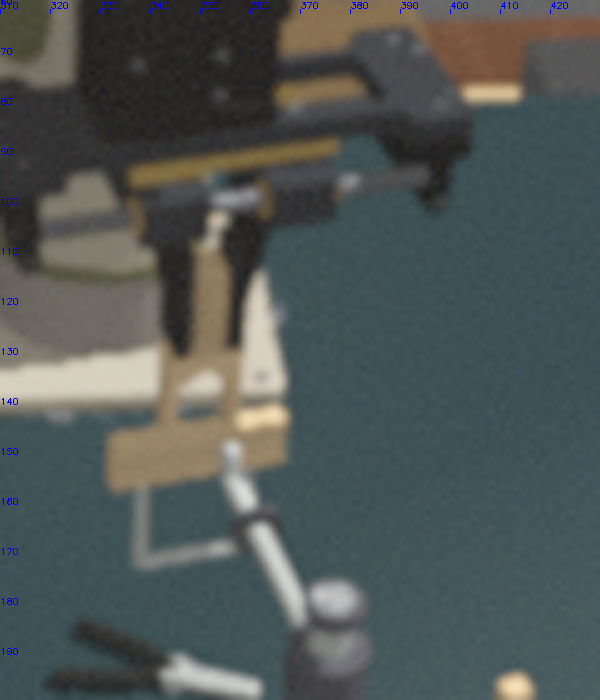

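View pics/t4c.png

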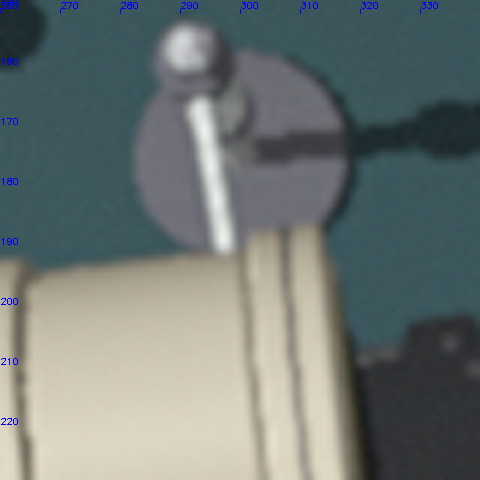

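Scene view: hanger at (350,140), in line behind the rod's tip at (356,150). Forces are quiet, so I'll slide it over the tip slowly.

Request:
arm_command:
  targets:
    - [255, -2, -10, -2, 0, 0, 0]
    - [255, -2, -25, -2, 0, 0, 0]
    - [255, -2, -40, -2, 0, 0, 0]
    - [255, -2, -50, -2, 0, 0, 0]
    - [255, -2, -60, -2, 0, 0, 0]
    - [255, -2, -68, -2, 0, 0, 0]
    - [255, -2, -70, -2, 0, 0, 0]
    - [255, -2, -70, -2, 0, 0, 0]
    - [255, -2, -70, -2, 0, 0, 0]

```text
time: 5.9
ee_pos: [0.5419, 0.0231, 0.3086]
eef_rot: [-0.548, 0.447, 0.548, 0.447]
ft_force: [0.1, -0.4, -1.6]
width: 0.0135
```

```bash
python3 - <<'E'
from chk import *
a=camera("scene");cv2.imwrite("pics/s5.png",a[:,:,::-1]); crop(cv2.imread("pics/s5.png"),310,60,120,140,5,"s5c")
s=read_state();print(s['ee_pos'],s['ft_force'],rel(eye(s)))
E=eye(s);print(proj("scene",[E,E+[0,0,-.029],E+[0,0,-.103]]).round(1), "tip",proj("scene",seat-u*.021+[0,0,.012]))
E
```

```text
[0.54184001 0.02311813 0.30868418] [-0.65883512 -0.17410334 -1.23182461] [-0.9 -2.1 18.7]
[[358.5 153.1]
 [357.7 164. ]
 [355.8 189.7]] tip [[356.31073217 149.54227781]]
```

View pics/s5c.png

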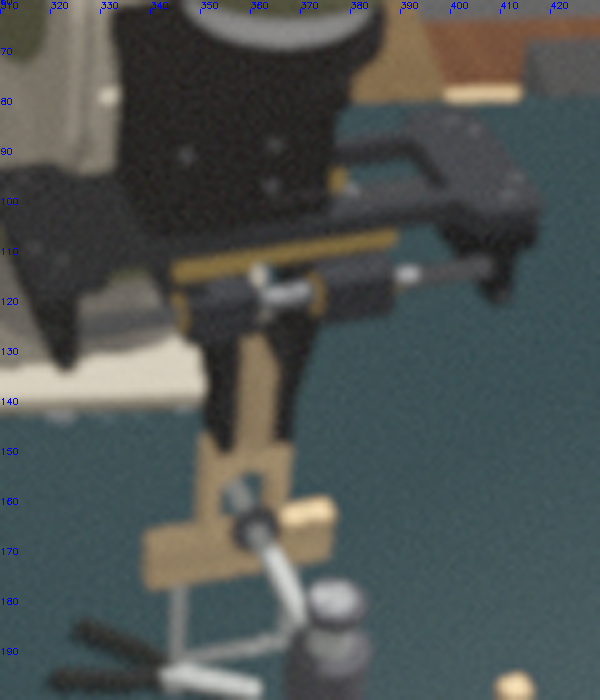

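The rod passes through the window: seen at (357,158), with the disc at (360,165) on the post side. I'll centre by 2 mm and lower.

Request:
arm_command:
  targets:
    - [255, 5, 0, 1, 0, 0, 0]
    - [255, 10, 0, 2, 0, 0, 0]
    - [255, 15, 0, 2, 0, 0, 0]
    - [255, 19, 0, 2, 0, 0, 0]
    - [255, 22, 0, 2, 0, 0, 0]
    - [255, 24, 0, 2, 0, 0, 0]
    - [255, 26, 0, 2, 0, 0, 0]
    - [255, 26, 0, 2, 0, 0, 0]
    - [255, 26, 0, 2, 0, 0, 0]

```text
time: 6.85
ee_pos: [0.5417, 0.0252, 0.2827]
eef_rot: [0.548, -0.447, -0.548, -0.447]
ft_force: [0.0, 0.7, 0.1]
width: 0.014
```

```bash
python3 - <<'E'
from chk import *
a=camera("scene");cv2.imwrite("pics/s6.png",a[:,:,::-1]); crop(cv2.imread("pics/s6.png"),310,70,110,140,5,"s6c")
s=read_state();print(s['ee_pos'],s['ft_force'],rel(eye(s)))
E
```

```text
[0.54172029 0.02512984 0.28267971] [ 0.00183227 -1.80253502 -0.46599113] [-0.6 -0.1 -7.3]
```

View pics/s6c.png

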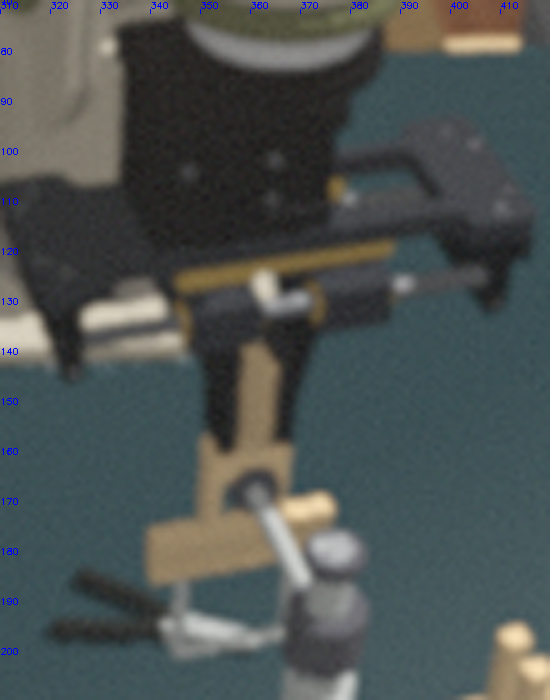

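The rod sits under the eye's roof, the arm has sunk about 7 mm and the weight is off the wrist. Releasing.

Request:
arm_command:
  targets:
    - [100, 0, 0, 0, 0, 0, 0]
    - [100, 0, 0, 0, 0, 0, 0]
    - [100, 0, 0, 0, 0, 0, 0]
    - [60, 0, 0, 0, 0, 0, 0]
    - [60, 0, 0, 0, 0, 0, 0]
    - [60, 0, 0, 0, 0, 0, 0]
    - [60, -30, 0, 0, 0, 0, 0]
    - [60, -65, 0, 0, 0, 0, 0]
    - [60, -90, 0, 0, 0, 0, 0]
    - [60, -90, 0, 0, 0, 0, 0]

```text
time: 7.9
ee_pos: [0.5428, 0.0252, 0.3761]
eef_rot: [0.549, -0.445, -0.547, -0.448]
ft_force: [0.3, 0.8, -1.2]
width: 0.0668
```

```bash
python3 - <<'E'
from chk import *
a=camera("scene");cv2.imwrite("pics/s7.png",a[:,:,::-1]); crop(cv2.imread("pics/s7.png"),310,60,110,150,5,"s7c")
s=read_state();print(s['ee_pos'],s['ft_force'],s['width'])
E
```

```text
[0.54230389 0.02519213 0.37392396] [ 0.25107781  0.29111528 -0.43871775] 0.06640732975857476
```

View pics/s7c.png

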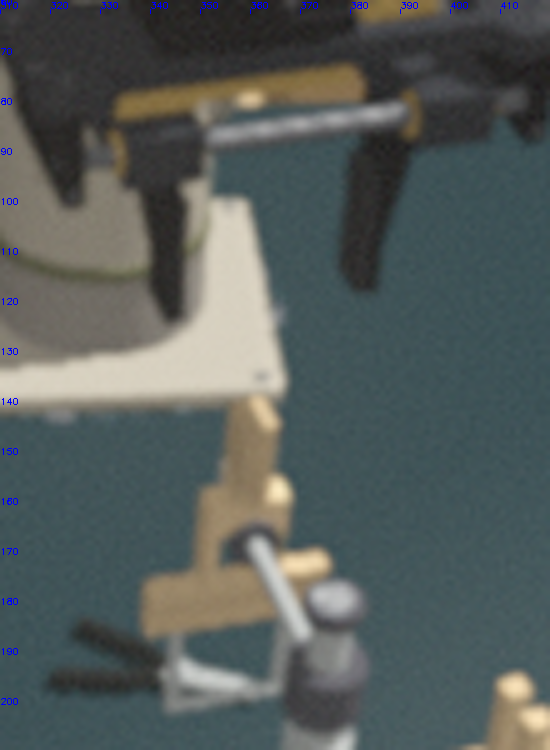

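Step 1 is done: the hanger hangs on the rod (tab (360,145), rod and disc in the window at (360,167)). Next I'll measure the tray more precisely.

```bash
python3 - <<'E'
from chk import *
a=cv2.imread("pics/scene0.png");b=cv2.imread("pics/top0.png")
def draw(im,n,P,c,s,u0,v0):
    for q in proj(n,P): cv2.circle(im,(int((q[0]-u0+.5)*s),int((q[1]-v0+.5)*s)),2,c,-1)
T=np.radians(-4.8);tx=np.array([np.cos(T),np.sin(T),0]);ty=np.array([-tx[1],tx[0],0]);z=np.array([0,0,1.])
g=np.array([.4263,-.2087,.067])
pts=[g+tx*i*.013+ty*j*.005+z*.018 for i in(-1,1) for j in (-1,1)]
hk=g+tx*.075+z*.029
hp=[hk+tx*i+ty*j+z*.010 for i in(-.012,.012) for j in (-.006,.006)]+[hk+tx*.0095-z*.023]
for n,im,f,u0,v0 in (("scene",a,"s_tray",225,180),("top",b,"t_tray",360,195)):
    c=cv2.imread(f"pics/{f}.png");s=7 if n=="scene" else 8
    draw(c,n,np.array(pts),(0,0,255),s,u0,v0);draw(c,n,np.array(hp),(0,255,0),s,u0,v0)
    cv2.imwrite(f"pics/{f}_d.png",c)
x=cv2.imread("pics/s_tray_d.png");y=cv2.imread("pics/t_tray_d.png");H=max(x.shape[0],y.shape[0])
pad=lambda q:cv2.copyMakeBorder(q,0,H-q.shape[0],0,0,0)
o=np.hstack([pad(x),pad(y)]);print(o.shape);cv2.imwrite("pics/tray_d.png",o)
E
```

```text
(560, 820, 3)
```

View pics/tray_d.png

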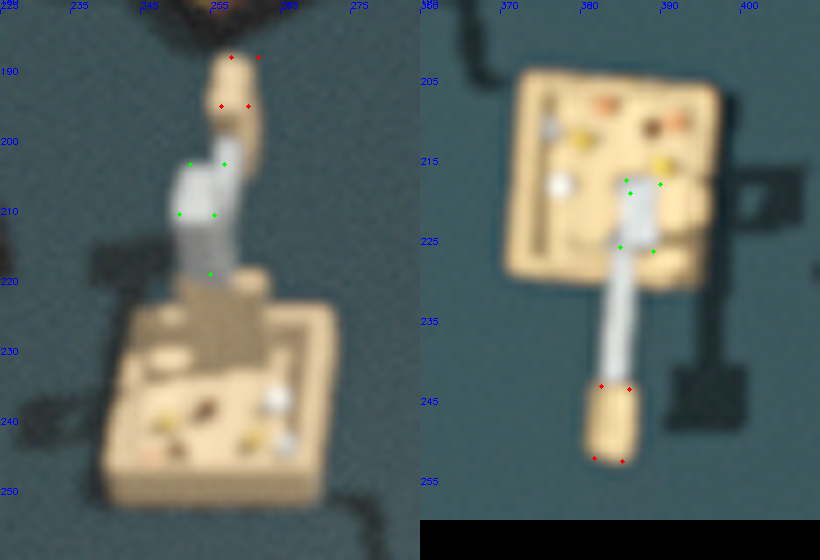

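```bash
python3 - <<'E'
from chk import *
h=onz("top",(386.6,221.1),.106);t=onz("top",(383.4,247.2),.085)
print(h,t,np.linalg.norm((h-t)[:2]),np.degrees(np.arctan2(*(h-t)[[1,0]])))
s=read_state()
for ti in (0,15,20): 
    Rw=Rt(-4.5,1,ti); g=np.array([.4265,-.2097,.068]); print(ti,Rw[:,0].round(3)); go(g+.019*Rw[:,0],Rw,s); go(g+.019*Rw[:,0]-.09*Rw[:,0],Rw,s)
E
```

```text
[ 0.5020534  -0.21369277  0.106     ] [ 0.42720518 -0.20840278  0.085     ] 0.0750349248532871 -4.0427303738419615
0 [ 0.  0. -1.]
shift [ 324.5  161.7 -206.7] turn [0.282 0.    0.003] deg 16.1
shift [ 234.5  161.5 -206.7] turn [0.282 0.    0.003] deg 16.1
15 [ 0.258 -0.02  -0.966]
shift [ 323.8  157.  -208.1] turn [ 0.28   0.037 -0.257] deg 21.9
shift [ 236.8  179.1 -201.6] turn [ 0.28   0.037 -0.257] deg 21.9
20 [ 0.341 -0.027 -0.94 ]
shift [ 323.3  155.5 -208.5] turn [ 0.279  0.05  -0.344] deg 25.5
shift [ 238.7  184.8 -200. ] turn [ 0.279  0.05  -0.344] deg 25.5
```

```bash
python3 - <<'E'
from chk import *
s=read_state();print(s['joint_positions'].round(2))
Rw=Rt(-4.3,1,12); g=np.array([.427,-.209,.067])
go(g+(.019-.09)*Rw[:,0],Rw,s)
E
```

```text
[-0.52  0.11  0.44  1.43 -0.04  1.61  1.68]
shift [ 237.   175.  -202.1] turn [ 0.277  0.03  -0.205] deg 19.8
```

Request:
arm_command:
  targets:
    - [0, -10, 40, -40, 0.05, 0, 0]
    - [0, 20, 85, -90, 0.1, 0.01, -0.05]
    - [0, 70, 130, -140, 0.18, 0.02, -0.1]
    - [0, 120, 165, -180, 0.25, 0.03, -0.15]
    - [0, 170, 175, -202, 0.277, 0.03, -0.205]
    - [0, 210, 175, -202, 0.277, 0.03, -0.205]
    - [0, 237, 175, -202, 0.277, 0.03, -0.205]
    - [0, 237, 175, -202, 0.277, 0.03, -0.205]
    - [0, 237, 175, -202, 0.277, 0.03, -0.205]
    - [0, 237, 175, -202, 0.277, 0.03, -0.205]
  newtons: 15

```text
time: 8.95
ee_pos: [0.4107, -0.2075, 0.1354]
eef_rot: [-0.532, 0.467, 0.425, 0.565]
ft_force: [0.9, 1.0, 0.7]
width: 0.0867
```

```bash
python3 - <<'E'
from chk import *
s=read_state();print(s['ee_pos'],s['joint_positions'].round(2),s['joint_vel'].round(3))
Rw=Rt(-4.3,1,12); g=np.array([.427,-.209,.067])
go(g+(.019)*Rw[:,0],Rw,s)
a=camera("scene");cv2.imwrite("pics/s8.png",a[:,:,::-1]); crop(cv2.imread("pics/s8.png"),200,100,200,150,4,"s8c")
E
```

```text
[ 0.41072734 -0.20747999  0.13543297] [-0.36 -0.19  0.73  2.18  0.09  0.92  1.82] [-0.007 -0.022 -0.03  -0.049  0.003  0.007 -0.003]
shift [89.3 -2.2 -0.2] turn [-0.    -0.001 -0.005] deg 0.3
```

View pics/s8c.png

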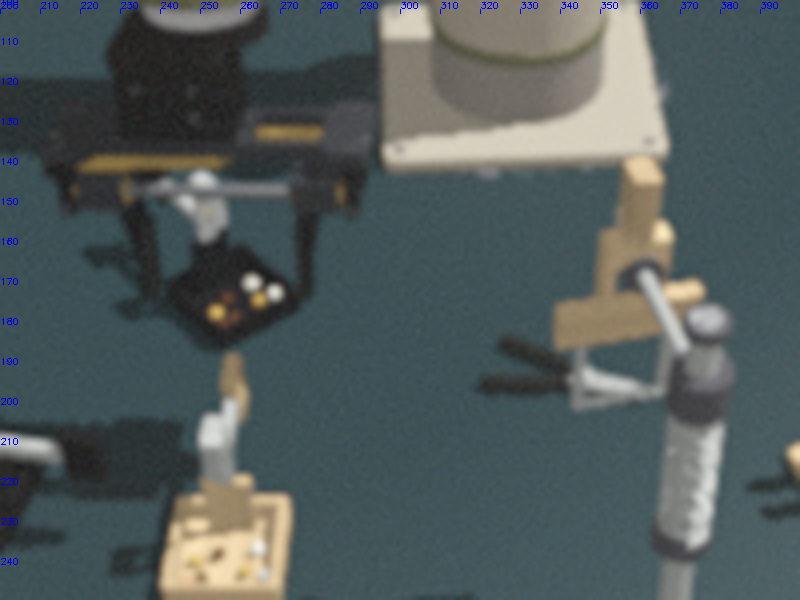

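The fingers are lined up with the wooden tray's tab at (258,192). Descending.

Request:
arm_command:
  targets:
    - [0, 40, -2, 0, 0, 0, 0]
    - [0, 70, -2, 0, 0, 0, 0]
    - [0, 89, -2, 0, 0, 0, 0]
    - [0, 89, -2, 0, 0, 0, 0]
    - [0, 89, -2, 0, 0, 0, 0]

```text
time: 9.5
ee_pos: [0.4324, -0.2092, 0.0502]
eef_rot: [-0.533, 0.466, 0.425, 0.565]
ft_force: [-0.6, -0.2, 0.3]
width: 0.0868
```

```bash
python3 - <<'E'
from chk import *
s=read_state();print(s['ee_pos'],s['ft_force'])
a=camera("scene");cv2.imwrite("pics/s9.png",a[:,:,::-1]); crop(cv2.imread("pics/s9.png"),215,130,90,120,5,"s9c")
M=R.from_quat(s['eef_rot']).as_matrix();print("tips",proj("scene",[s['ee_pos']+M[:,2]*k for k in(-.043,0,.043)]).round(1))
E
```

```text
[ 0.43236783 -0.20924164  0.05015261] [-0.61555951 -0.16122149  0.26967606]
tips [[243.6 202.2]
 [260.  202.4]
 [276.4 202.6]]
```

View pics/s9c.png

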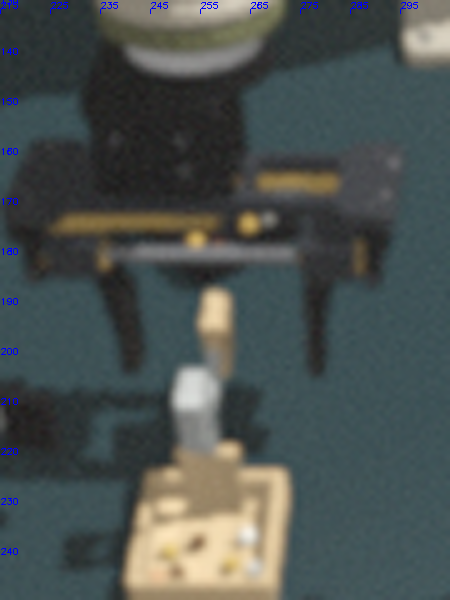

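Fingertips at (240,203) and (278,203), tab midway at about (258,198). Closing.

Request:
arm_command:
  targets:
    - [255, 0, 0, 0, 0, 0, 0]
    - [255, 0, 0, 0, 0, 0, 0]
    - [255, 0, 0, 0, 0, 0, 0]
    - [255, 0, 0, 0, 0, 0, 0]
    - [255, 0, 0, 0, 0, 0, 0]
    - [255, 0, 0, 0, 0, 0, 0]
    - [255, 0, 0, 0, 0, 0, 0]
    - [255, 0, 0, 0, 0, 0, 0]
    - [255, 0, 0, 0, 0, 0, 0]
    - [255, 0, 0, 0, 0, 0, 0]
  newtons: 15

```text
time: 10.55
ee_pos: [0.4312, -0.2095, 0.0488]
eef_rot: [-0.532, 0.466, 0.425, 0.565]
ft_force: [0.1, 0.1, 0.6]
width: 0.0153
```

Request:
arm_command:
  targets:
    - [255, 0, 0, 0, 0, 0, 0]
    - [255, 0, 0, 0, 0, 0, 0]
    - [255, 0, 0, 0, 0, 0, 0]
    - [255, 0, 0, 0, 0, 0, 0]
    - [255, 0, 0, 0, 0, 0, 0]
  newtons: 60

```text
time: 11.05
ee_pos: [0.4312, -0.2095, 0.0488]
eef_rot: [-0.532, 0.466, 0.425, 0.565]
ft_force: [-0.6, -0.3, 0.3]
width: 0.0096
```

```bash
python3 - <<'E'
from chk import *
s=read_state();M=R.from_quat(s['eef_rot']).as_matrix();print(M.round(4));print(M.T@[0,0,.1])
np.save("grasp.npy",np.r_[s['ee_pos'],s['eef_rot']])
E
```

```text
[[ 0.2043 -0.976   0.0749]
 [-0.0165  0.0731  0.9972]
 [-0.9788 -0.205  -0.0012]]
[-0.09787629 -0.02049922 -0.00011883]
```

Request:
arm_command:
  targets:
    - [255, -10, -2, 0, 0, 0, 0]
    - [255, -29, -6, 0, 0, 0, 0]
    - [255, -59, -12, 0, 0, 0, 0]
    - [255, -98, -21, 0, 0, 0, 0]
    - [255, -98, -21, 0, 0, 0, 0]
    - [255, -98, -21, 0, 0, 0, 0]

```text
time: 11.65
ee_pos: [0.4319, -0.2092, 0.1493]
eef_rot: [-0.532, 0.466, 0.425, 0.565]
ft_force: [-0.4, 0.4, -2.7]
width: 0.0096
```

```bash
cat > tray.py <<'E'
from chk import *
G=np.load("grasp.npy"); Mg=R.from_quat(G[3:]).as_matrix()
yg=np.radians(-4.3); TX=np.array([np.cos(yg),np.sin(yg),0]); TY=np.array([-TX[1],TX[0],0]); TZ=np.array([0,0,1.])
TR=np.stack([TX,TY,TZ],1)
grip0=np.array([.427,-.2094,.067])
def tray(s,pitch=0):
    """pose of tray_grip and axes; pitch = droop (rad, hook end down) about tray y through grip"""
    M=R.from_quat(s['eef_rot']).as_matrix()
    g=s['ee_pos']+M@Mg.T@(grip0-G[:3]); A=M@Mg.T@TR@R.from_rotvec([0,pitch,0]).as_matrix()
    return g,A
def pts(s,pitch=0):
    g,A=tray(s,pitch); f=lambda *v: g+A@np.array(v)
    return dict(grip=g,tabtop=f(0,0,.018),hook=f(.075,0,.029),roof=f(.075,0,.039),nose=f(.0845,0,.006),boxfar=f(.128,0,-.047),boxnear=f(.054,0,-.047))
E
python3 - <<'E'
from tray import *
s=read_state();print(s['ee_pos'],s['ft_force'],s['torque'],s['width'])
a=camera("scene");cv2.imwrite("pics/s10.png",a[:,:,::-1]); crop(cv2.imread("pics/s10.png"),205,90,110,150,5,"s10c")
b=camera("top");cv2.imwrite("pics/t10.png",b[:,:,::-1]); crop(cv2.imread("pics/t10.png"),340,180,90,90,5,"t10c")
for p in (0,.1):
  P=pts(s,p)
  for k in P: print(p,k,P[k].round(4),proj("scene",P[k]).round(1),proj("top",P[k]).round(1))
E
```

```text
[ 0.43190582 -0.20924058  0.1492801 ] [-0.3956187   0.42294706 -2.68346621] [0.04400073 0.47486201 0.04701521] 0.009626487832044872
0 grip [ 0.4277 -0.2092  0.1675] [[254.6 167. ]] [[387.5 247.8]]
0 tabtop [ 0.4277 -0.2092  0.1855] [[253.7 161.3]] [[388.4 247.9]]
0 hook [ 0.5025 -0.2148  0.1966] [[248.4 179. ]] [[391.5 219.7]]
0 roof [ 0.5024 -0.2148  0.2066] [[247.8 175.6]] [[392.1 219.5]]
0 nose [ 0.512  -0.2155  0.1736] [[249.1 189.4]] [[390.6 216.5]]
0 boxfar [ 0.5554 -0.2187  0.1207] [[249.4 219.3]] [[389.3 202.1]]
0 boxnear [ 0.4816 -0.2132  0.1206] [[253.9 196.5]] [[387.  228.2]]
0.1 grip [ 0.4277 -0.2092  0.1675] [[254.6 167. ]] [[387.5 247.8]]
0.1 tabtop [ 0.4295 -0.2093  0.1854] [[253.6 161.8]] [[388.5 247.3]]
0.1 hook [ 0.505 -0.215  0.189] [[248.7 182.3]] [[391.2 218.9]]
0.1 roof [ 0.506  -0.215   0.1989] [[248.  179.3]] [[391.8 218.3]]
0.1 nose [ 0.5122 -0.2155  0.1651] [[249.6 192.1]] [[390.2 216.6]]
0.1 boxfar [ 0.5501 -0.2183  0.1081] [[250.5 221.3]] [[388.5 204.3]]
0.1 boxnear [ 0.4767 -0.2128  0.1154] [[254.5 196.6]] [[386.6 229.9]]
```

View pics/s10c.png

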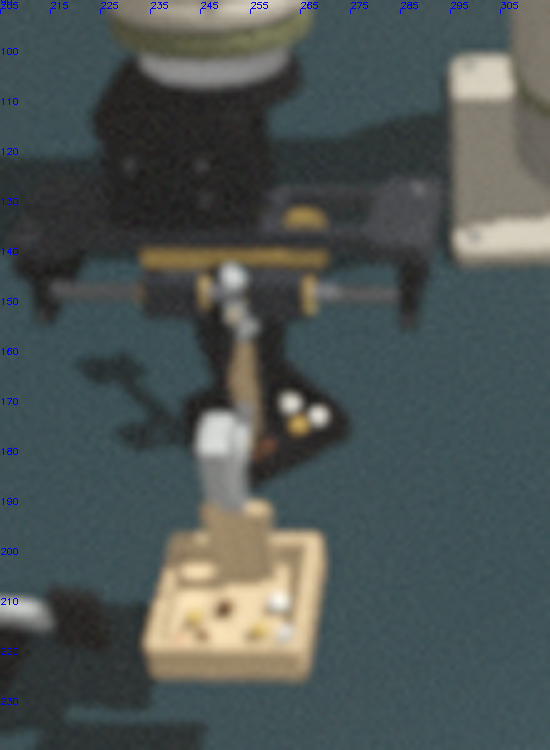

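View pics/t10c.png

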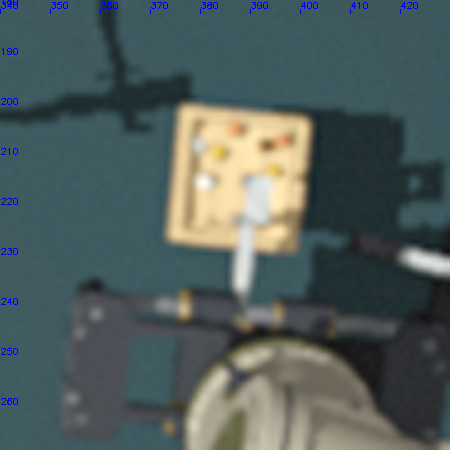

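The tray is held level (hook roof at scene (248,176), predicted (248,175.6)). I'll measure the resting loop next.

```bash
python3 - <<'E'
from tray import *
crop(cv2.imread("pics/s10.png"),325,130,60,80,9,"s10h"); crop(cv2.imread("pics/t10.png"),270,150,60,75,8,"t10h")
for dz in (.011,.009):
  e=seat+[0,0,-(dz-.003)]
  for n,d in (("tabtop",.057),("apex",.005),("bar",-.103)): print(n,proj("scene",e+[0,0,d]).round(1),proj("top",e+[0,0,d]).round(1))
  print("ends",proj("scene",[e+[0,0,-.103]+k*w for k in(-.025,.025)]).round(1), "plaque y",proj("top",[e+[0,0,-.03]+k*w for k in(-.04,.04)]).round(1))
E
```

```text
tabtop [[360.6 141.1]] [[297.5 198.1]]
apex [[359.  161.4]] [[299.1 200. ]]
bar [[356.2 198.3]] [[302.  203.4]]
ends [[345.6 200.3]
 [366.7 196.3]] plaque y [[315.5 198.4]
 [284.8 203.9]]
tabtop [[360.7 140.3]] [[297.4 198. ]]
apex [[359.1 160.7]] [[299.  199.9]]
bar [[356.2 197.7]] [[302.  203.3]]
ends [[345.6 199.7]
 [366.7 195.7]] plaque y [[315.4 198.3]
 [284.7 203.9]]
```

View pics/s10h.png

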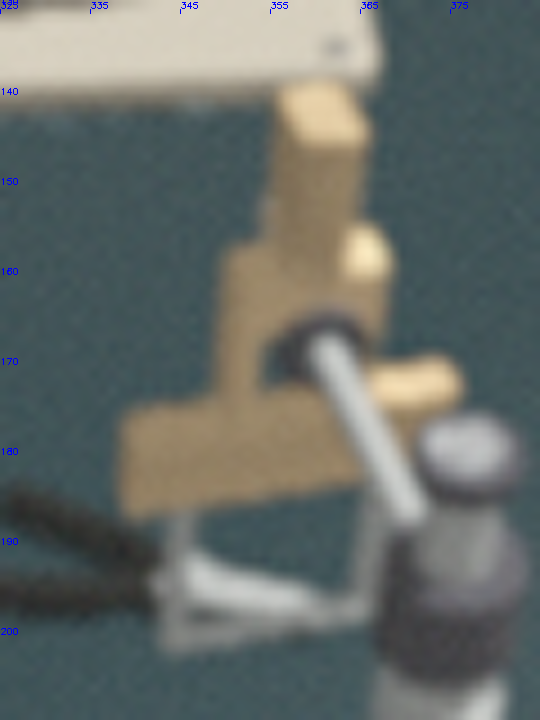

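View pics/t10h.png

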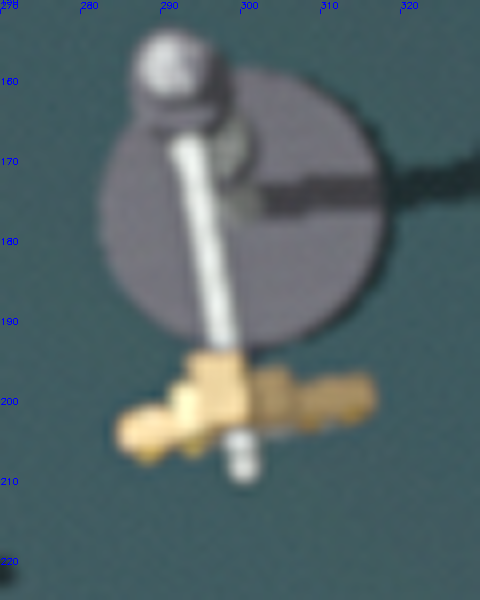

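```bash
cat >> tray.py <<'E'
loop=seat+np.array([0,0,-.008-.103-.0005])
def want(rx,ry,rz,yaw=11.65,extra=0,s=None):
    """hook at (rx,ry,rz) m from the loop in rod axes -> go()"""
    Q=R.from_euler('z',np.radians(yaw+4.3)).as_matrix()
    h=loop+u*rx+w*ry+[0,0,rz]
    hook0=grip0+TR@np.array([.075,0,.029])
    return go(h+Q@(G[:3]-hook0),Q@Mg,s)
def relhook(s,pitch=0):
    P=pts(s,pitch); f=lambda p:(np.array([(p-loop)@u,(p-loop)@w,(p-loop)[2]])*1000).round(1)
    return f(P['hook'])
E
python3 - <<'E'
from tray import *
s=read_state(); print(relhook(s)); want(-.045,0,.032,s=s)
E
```

```text
[ -88.4 -226.8   33.8]
shift [ -1.9  17.8 210.5] turn [-0.272 -0.056 -0.002] deg 15.9
```

Request:
arm_command:
  targets:
    - [255, -2, 3, 25, -0.04, -0.01, 0]
    - [255, -2, 6, 60, -0.09, -0.02, 0]
    - [255, -2, 9, 100, -0.14, -0.03, 0]
    - [255, -2, 12, 140, -0.2, -0.04, 0]
    - [255, -2, 15, 175, -0.24, -0.05, -0.002]
    - [255, -2, 18, 198, -0.272, -0.056, -0.002]
    - [255, -2, 18, 208, -0.272, -0.056, -0.002]
    - [255, -2, 18, 210, -0.272, -0.056, -0.002]
    - [255, -2, 18, 210, -0.272, -0.056, -0.002]
    - [255, -2, 18, 210, -0.272, -0.056, -0.002]

```text
time: 12.75
ee_pos: [0.4294, 0.0002, 0.1468]
eef_rot: [0.592, -0.389, -0.498, -0.501]
ft_force: [-0.9, 1.3, -1.9]
width: 0.0097
```

```bash
python3 - <<'E'
from tray import *
s=read_state(); print(relhook(s),s['joint_vel'].round(3),s['ft_force'],s['torque']); want(0,0,.032,s=s)
a=camera("scene");cv2.imwrite("pics/s11.png",a[:,:,::-1]); crop(cv2.imread("pics/s11.png"),300,100,100,150,5,"s11c")
b=camera("top");cv2.imwrite("pics/t11.png",b[:,:,::-1]); crop(cv2.imread("pics/t11.png"),260,150,90,100,5,"t11c")
P=pts(s)
for k in P: print(k,proj("scene",P[k]).round(1),proj("top",P[k]).round(1))
print("loop",proj("scene",loop),proj("top",loop))
E
```

```text
[-44.9  -2.2  33. ] [ 0.    -0.006 -0.002 -0.    -0.001  0.002 -0.004] [-0.9048702   1.30424477 -1.92272938] [-0.05298005  0.44684449 -0.03984963]
shift [ 10.2 -43.7   2.2] turn [-0.002 -0.002  0.001] deg 0.2
grip [[340.4 164. ]] [[310.3 246.6]]
tabtop [[340.6 158.3]] [[310.  246.8]]
hook [[349.9 174.9]] [[304.9 218.9]]
roof [[350.1 171.6]] [[304.7 218.8]]
nose [[350.7 185.1]] [[304.9 215.8]]
boxfar [[355.2 214.1]] [[303.4 201.6]]
boxnear [[346.  192.7]] [[307.9 227.3]]
loop [[356.17271599 198.47231552]] [[302.04409838 203.41874122]]
```

View pics/s11c.png

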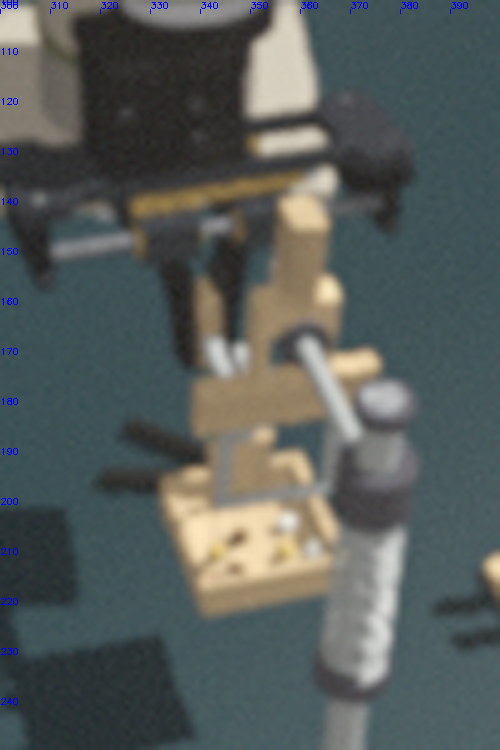

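View pics/t11c.png

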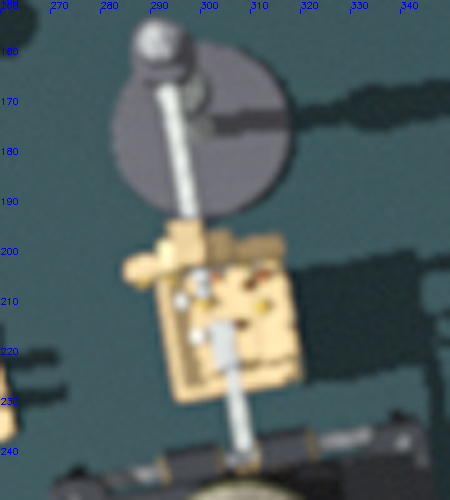

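Top view: the hook (303,218) is in line with the hanger (296,198), and about 2 mm further left than predicted. Scene view: the hook is behind the plaque, level with the loop opening. Passing the nose through the loop.

Request:
arm_command:
  targets:
    - [255, 2, -8, 0, 0, 0, 0]
    - [255, 4, -18, 0, 0, 0, 0]
    - [255, 6, -27, 0, 0, 0, 0]
    - [255, 8, -34, 0, 0, 0, 0]
    - [255, 9, -40, 0, 0, 0, 0]
    - [255, 10, -43, 0, 0, 0, 0]
    - [255, 10, -44, 0, 0, 0, 0]
    - [255, 10, -44, 0, 0, 0, 0]
    - [255, 10, -44, 0, 0, 0, 0]

```text
time: 13.75
ee_pos: [0.4734, 0.0104, 0.1463]
eef_rot: [0.592, -0.388, -0.498, -0.501]
ft_force: [0.1, -0.7, -1.4]
width: 0.0092
```

```bash
python3 - <<'E'
from tray import *
s=read_state(); print(relhook(s),s['joint_vel'].round(3),s['ft_force'],s['torque'])
a=camera("scene");cv2.imwrite("pics/s12.png",a[:,:,::-1]); crop(cv2.imread("pics/s12.png"),315,120,70,120,6,"s12c")
b=camera("top");cv2.imwrite("pics/t12.png",b[:,:,::-1]); crop(cv2.imread("pics/t12.png"),270,180,60,60,8,"t12c")
P=pts(s)
for k in P: print(k,proj("scene",P[k]).round(1),proj("top",P[k]).round(1))
E
```

```text
[ 0.2 -1.  32.6] [ 0.    -0.005  0.001  0.002 -0.     0.     0.001] [ 0.13159375 -0.73926667 -1.4239616 ] [-0.08887732  0.40138512  0.02892394]
grip [[346.2 176. ]] [[307.  230.3]]
tabtop [[346.5 170.3]] [[306.7 230.2]]
hook [[356.6 188.2]] [[301.6 202.3]]
roof [[356.8 184.8]] [[301.3 202. ]]
nose [[357.3 198.5]] [[301.6 199.5]]
boxfar [[362.  228.4]] [[300.3 186.2]]
boxnear [[352.1 205.5]] [[304.7 211.7]]
```

View pics/s12c.png

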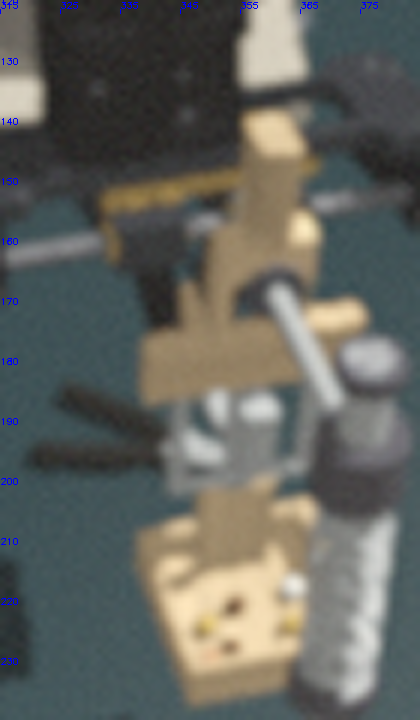

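View pics/t12c.png

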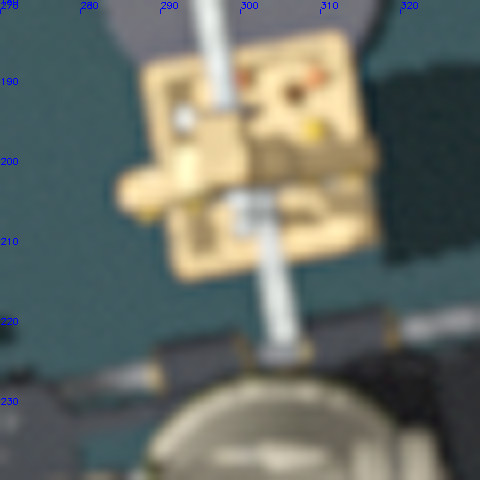

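The nose (357,187–199) now stands in front of the loop bar (v≈199), with the plaque undisturbed. I'll lower gently and feel for the gate.

Request:
arm_command:
  targets:
    - [255, 2, 0.4, 0, 0, 0, 0]
    - [255, 4, 0.8, 0, 0, 0, 0]
    - [255, 6, 1.2, 0, 0, 0, 0]
    - [255, 8, 1.6, 0, 0, 0, 0]
    - [255, 10, 2, 0, 0, 0, 0]
    - [255, 10, 2, 0, 0, 0, 0]
    - [255, 10, 2, 0, 0, 0, 0]

```text
time: 14.55
ee_pos: [0.4737, 0.0104, 0.1362]
eef_rot: [0.592, -0.388, -0.498, -0.501]
ft_force: [-0.5, -0.3, -1.2]
width: 0.0094
```

```bash
cat > look.py <<'E'
from tray import *
import sys
n=sys.argv[1]
f=[];t=[]
a=camera("scene");s=read_state();f.append(s['ft_force']);t.append(s['torque']);cv2.imwrite(f"pics/s{n}.png",a[:,:,::-1]); crop(cv2.imread(f"pics/s{n}.png"),315,120,70,120,6,f"s{n}c")
print("hook rel loop(rest)",relhook(s),"f",s['ft_force'].round(2),s['torque'].round(3),"w",s['width'])
E
python3 look.py 13
```

```text
hook rel loop(rest) [ 0.6 -1.  22.6] f [-0.56  0.49 -0.54] [-0.056  0.393  0.042] w 0.009646200553584379
```

View pics/s13c.png

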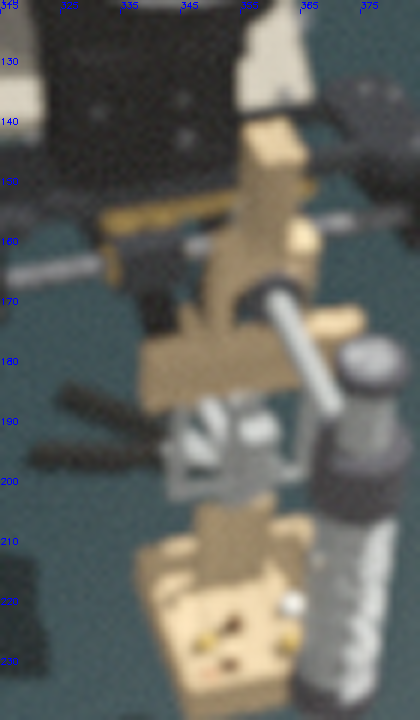

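Request:
arm_command:
  targets:
    - [255, 2, 0.4, 0, 0, 0, 0]
    - [255, 4, 0.8, 0, 0, 0, 0]
    - [255, 6, 1.2, 0, 0, 0, 0]
    - [255, 8, 1.6, 0, 0, 0, 0]
    - [255, 8, 1.6, 0, 0, 0, 0]
    - [255, 8, 1.6, 0, 0, 0, 0]

```text
time: 15.2
ee_pos: [0.4738, 0.0104, 0.128]
eef_rot: [0.592, -0.388, -0.498, -0.501]
ft_force: [-0.1, -0.1, -0.1]
width: 0.0096
```

```bash
python3 look.py 14
```

```text
hook rel loop(rest) [ 0.7 -1.  14.4] f [0.24 0.32 1.05] [-0.001  0.218 -0.027] w 0.009544665959121465
```

View pics/s14c.png

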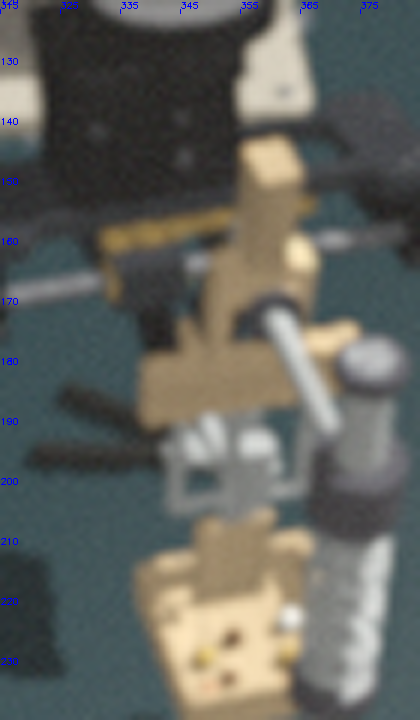

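Contact has begun: the wrist moment dropped by 0.18 N m (about 2 N) and the rod is down about 8 mm. The nose end (356,206) extends below the bar (v≈203), so the bar is at the gate. Pressing on in small steps.

Request:
arm_command:
  targets:
    - [255, 2.4, 0.5, 0, 0, 0, 0]
    - [255, 4.9, 1, 0, 0, 0, 0]
    - [255, 7.3, 1.5, 0, 0, 0, 0]
    - [255, 9.8, 2, 0, 0, 0, 0]
    - [255, 9.8, 2, 0, 0, 0, 0]

```text
time: 15.75
ee_pos: [0.4738, 0.0104, 0.1177]
eef_rot: [0.592, -0.388, -0.498, -0.501]
ft_force: [-0.5, 0.5, 2.6]
width: 0.0094
```

```bash
python3 look.py 15
```

```text
hook rel loop(rest) [ 0.7 -1.1  4.2] f [-0.08  0.38  1.64] [0.004 0.109 0.005] w 0.009628528416456875
```

View pics/s15c.png

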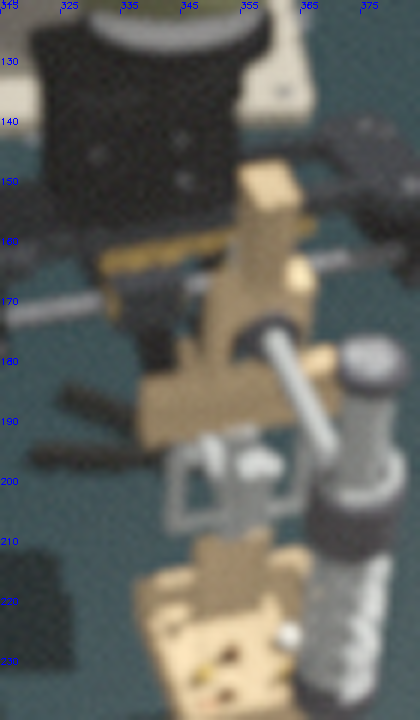

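Request:
arm_command:
  targets:
    - [255, 2.4, 0.5, 0, 0, 0, 0]
    - [255, 4.9, 1, 0, 0, 0, 0]
    - [255, 7.3, 1.5, 0, 0, 0, 0]
    - [255, 9.8, 2, 0, 0, 0, 0]
    - [255, 9.8, 2, 0, 0, 0, 0]

```text
time: 16.3
ee_pos: [0.4739, 0.0104, 0.1077]
eef_rot: [0.592, -0.388, -0.498, -0.501]
ft_force: [0.1, 0.1, 3.2]
width: 0.0095
```

```bash
python3 look.py 16
```

```text
hook rel loop(rest) [ 0.8 -1.1 -5.8] f [-0.29  1.07  3.86] [ 0.066 -0.188 -0.097] w 0.00961547486207623
```

View pics/s16c.png

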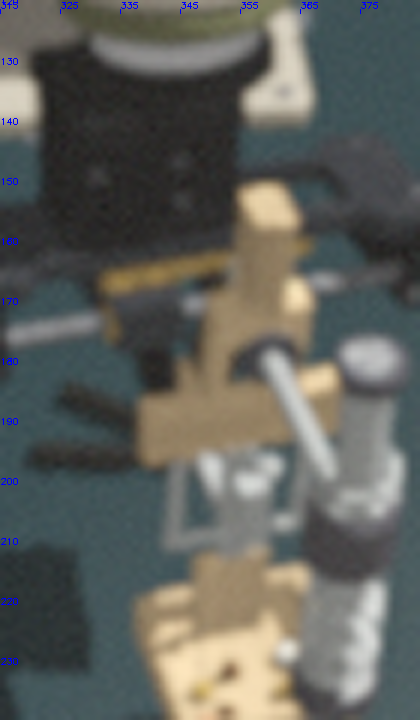

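Request:
arm_command:
  targets:
    - [255, 2, 0.4, 0, 0, 0, 0]
    - [255, 3.9, 0.8, 0, 0, 0, 0]
    - [255, 5.9, 1.2, 0, 0, 0, 0]
    - [255, 7.8, 1.6, 0, 0, 0, 0]
    - [255, 7.8, 1.6, 0, 0, 0, 0]

```text
time: 16.85
ee_pos: [0.4739, 0.0104, 0.0998]
eef_rot: [0.592, -0.388, -0.498, -0.501]
ft_force: [0.3, -0.8, 5.1]
width: 0.0095
```

```bash
python3 look.py 17
```

```text
hook rel loop(rest) [  0.9  -1.1 -13.7] f [-0.5   0.6   6.02] [ 0.079 -0.284 -0.019] w 0.01005863932409845
```

View pics/s17c.png

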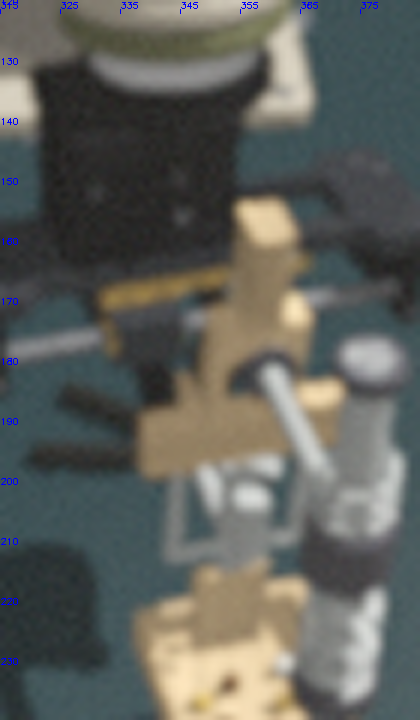

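```bash
cat > defl.py <<'E'
from tray import *
import sys
ref=cv2.imread("pics/s7.png")
def d(n,box=(353,136,12,16),r=ref):
    im=cv2.imread(f"pics/s{n}.png"); u0,v0,w_,h_=box; S=6
    up=lambda x:cv2.resize(x,None,fx=S,fy=S,interpolation=cv2.INTER_CUBIC)
    t=up(r[v0:v0+h_,u0:u0+w_]); A=im[v0-6:v0+h_+30,u0-8:u0+w_+8]; m=cv2.matchTemplate(up(A),t,cv2.TM_CCOEFF_NORMED)
    _,c,_,l=cv2.minMaxLoc(m); return l[0]/S-8,l[1]/S-6,c
if __name__=="__main__":
    for n in sys.argv[1:]:
        x,y,c=d(n,(371,174,14,14)); X,Y,C=d(n,(355,162,12,12))
        du,dv,cc=d(n); print(n,"tab",round(du,2),round(dv,2),round(cc,3)," disc",round(X,2),round(Y,2),round(C,3))
    e=seat+[0,0,-.008]
    for z in (0,-.02,-.04): print(proj("scene",[e+[0,0,.05+z],e+[0,0,z]]).round(2).tolist())
E
python3 defl.py 9 12 13 14 15 16 17
```

```text
9 tab -3.17 0.0 0.939  disc 0.0 0.0 0.998
12 tab 1.0 3.67 0.552  disc 0.0 0.0 0.997
13 tab -8.0 23.0 0.547  disc 0.0 1.17 0.992
14 tab -0.17 8.5 0.528  disc -0.17 4.0 0.986
15 tab -2.0 -4.5 0.586  disc -0.67 7.5 0.993
16 tab 2.17 -1.0 0.688  disc -1.0 11.0 0.993
17 tab -8.0 -4.67 0.707  disc -1.17 13.33 0.989
[[360.4, 143.95], [358.9, 163.26]]
[[359.78, 151.88], [358.34, 170.54]]
[[359.19, 159.53], [357.79, 177.58]]
```

The disc has moved 13.3 px, or 37 mm, so the arm is at about 0.048 and the force about 6.8 N, still below the snap. I'll go on in smaller steps.

Request:
arm_command:
  targets:
    - [255, 1.5, 0.3, 0, 0, 0, 0]
    - [255, 2.9, 0.6, 0, 0, 0, 0]
    - [255, 4.4, 0.9, 0, 0, 0, 0]
    - [255, 5.9, 1.2, 0, 0, 0, 0]
    - [255, 5.9, 1.2, 0, 0, 0, 0]

```text
time: 17.4
ee_pos: [0.4743, 0.0104, 0.0941]
eef_rot: [0.592, -0.388, -0.498, -0.501]
ft_force: [-0.4, -0.1, 6.3]
width: 0.0098
```

```bash
python3 look.py 18; python3 defl.py 18 | head -1
```

```text
hook rel loop(rest) [  1.1  -1.1 -19.4] f [0.13 0.42 5.54] [ 0.165 -0.422  0.043] w 0.00971914823354323
18 tab 0.67 -6.0 0.719  disc -1.33 15.17 0.991
```

View pics/s18c.png

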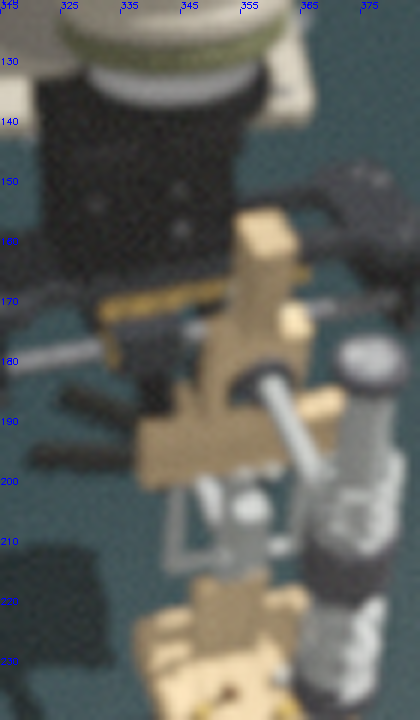

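Request:
arm_command:
  targets:
    - [255, 1.5, 0.3, 0, 0, 0, 0]
    - [255, 2.9, 0.6, 0, 0, 0, 0]
    - [255, 4.4, 0.9, 0, 0, 0, 0]
    - [255, 4.4, 0.9, 0, 0, 0, 0]

```text
time: 17.85
ee_pos: [0.4745, 0.0105, 0.0898]
eef_rot: [0.592, -0.388, -0.498, -0.501]
ft_force: [0.0, 0.5, 6.9]
width: 0.0092
```

```bash
python3 look.py 19; python3 defl.py 19 | head -1
```

```text
hook rel loop(rest) [  1.3  -1.2 -23.8] f [-0.77  0.48  7.29] [ 0.124 -0.488  0.023] w 0.009792420453681153
19 tab 1.17 -5.17 0.753  disc -1.33 16.5 0.987
```

View pics/s19c.png

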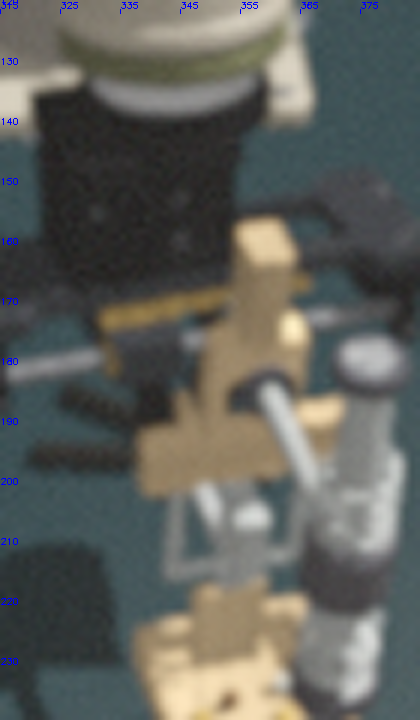

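```bash
python3 - <<'E'
from tray import *
crop(cv2.imread("pics/s19.png"),335,190,45,45,14,"s19z")
s=read_state();P=pts(s)
L=loop-[0,0,.0461]
print("bar",proj("scene",[L+k*w for k in(-.022,0,.022)]).round(1).tolist())
for k in ("roof","nose","hook"): print(k,proj("scene",P[k]).round(1))
g,A=tray(s)
f=lambda *v: proj("scene",g+A@np.array(v))[0].round(1)
print("nose bottom far corners",f(.087,-.006,.006),f(.087,.006,.006),"nose top",f(.087,-.006,.039),f(.087,.006,.039))
for p in (-.05,-.1): print(p,{k:proj("scene",v)[0].round(1) for k,v in pts(s,p).items()})
E
```

```text
bar [[346.1, 214.2], [355.1, 212.4], [364.0, 210.6]]
roof [[355.5 203.2]]
nose [[356. 216.]]
hook [[355.3 206.3]]
nose bottom far corners [353.9 217.2] [358.8 216.3] nose top [354.6 207.4] [359.7 206.4]
-0.05 {'grip': array([345.4, 193.4]), 'tabtop': array([345.5, 187.8]), 'hook': array([355.2, 204.7]), 'roof': array([355.4, 201.5]), 'nose': array([356.1, 214.6]), 'boxfar': array([361. , 243.5]), 'boxnear': array([351.4, 221.7])}
-0.1 {'grip': array([345.4, 193.4]), 'tabtop': array([345.4, 187.6]), 'hook': array([355., 203.]), 'roof': array([355.1, 199.7]), 'nose': array([356.1, 213.2]), 'boxfar': array([361.4, 242.3]), 'boxnear': array([351.7, 221.5])}
```

View pics/s19z.png

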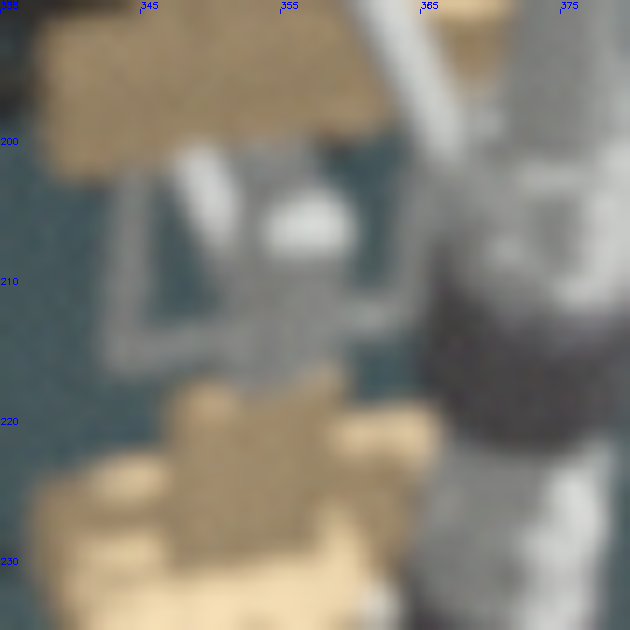

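The image puts the bar behind the nose, in the mouth against the gate (nose end v=217, bar v=213). The force is near 8.5–9 N with no snap yet, and the bar may lie too close to the gate's hinge. Rather than force it, I'll back off, shift the hook 3 mm towards the robot so the bar meets the gate nearer its free end, and press again.

Request:
arm_command:
  targets:
    - [255, -10, -2, 0, 0, 0, 0]
    - [255, -20, -4, 0, 0, 0, 0]
    - [255, -30, -6.2, 0, 0, 0, 0]
    - [255, -40, -8.3, 0, 0, 0, 0]
    - [255, -47, -9.8, 0, 0, 0, 0]
    - [255, -51, -10.6, 0, 0, 0, 0]
    - [255, -51, -10.6, 0, 0, 0, 0]
    - [255, -51, -10.6, 0, 0, 0, 0]

```text
time: 18.7
ee_pos: [0.4735, 0.0104, 0.1412]
eef_rot: [0.592, -0.388, -0.498, -0.501]
ft_force: [-0.3, -0.1, -1.2]
width: 0.0093
```

```bash
python3 look.py 20; python3 defl.py 20 | head -1; python3 - <<'E'
from tray import *
s=read_state()
crop(cv2.imread("pics/s20.png"),330,175,45,50,12,"s20z")
b=camera("top");cv2.imwrite("pics/t20.png",b[:,:,::-1]); crop(cv2.imread("pics/t20.png"),275,180,50,60,9,"t20c")
want(-.0018,0,.028,s=s); P=pts(s);print({k:(proj("scene",P[k])[0].round(1),proj("top",P[k])[0].round(1)) for k in ('roof','nose')})
E
```

```text
hook rel loop(rest) [ 0.4 -0.9 27.3] f [ 0.53 -0.35 -1.24] [-0.051  0.455  0.004] w 0.009741999560126047
20 tab 1.0 4.0 0.53  disc 0.0 0.0 0.996
shift [-1.2  2.   1. ] turn [-0.    -0.001  0.001] deg 0.1
{'roof': (array([356.8, 186.6]), array([301.4, 202.1])), 'nose': (array([357.2, 200.2]), array([301.7, 199.7]))}
```

View pics/s20z.png

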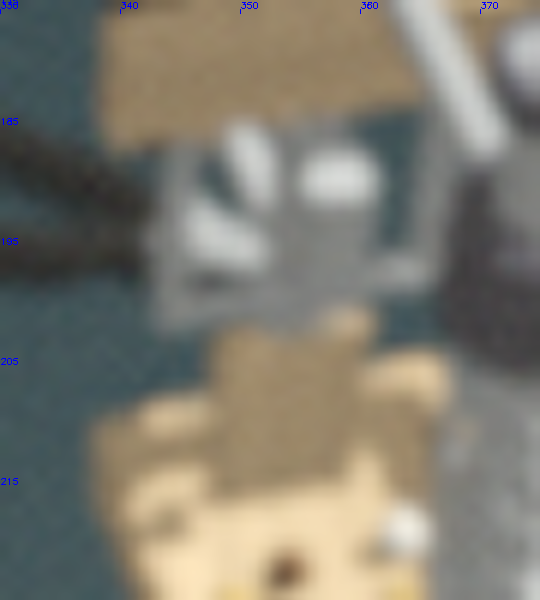

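View pics/t20c.png

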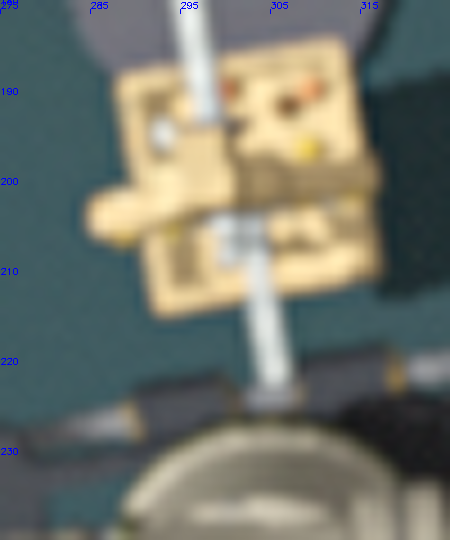

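Request:
arm_command:
  targets:
    - [255, -0.6, 2.9, 0, 0, 0, 0]
    - [255, -0.6, 2.9, 0, 0, 0, 0]
    - [255, -0.6, 2.9, 0, 0, 0, 0]
    - [255, 4.3, 3.9, 0, 0, 0, 0]
    - [255, 9.2, 4.9, 0, 0, 0, 0]
    - [255, 14.1, 6, 0, 0, 0, 0]
    - [255, 19, 7, 0, 0, 0, 0]
    - [255, 21.9, 7.6, 0, 0, 0, 0]
    - [255, 21.9, 7.6, 0, 0, 0, 0]

```text
time: 19.7
ee_pos: [0.471, 0.0098, 0.1183]
eef_rot: [0.592, -0.388, -0.498, -0.501]
ft_force: [1.2, -0.2, 1.6]
width: 0.0094
```

```bash
python3 look.py 21; python3 defl.py 21 | head -1
```

```text
hook rel loop(rest) [-2.1 -1.1  4.9] f [ 0.69 -1.01  1.56] [0.052 0.07  0.006] w 0.009365310320138879
21 tab -2.33 -5.0 0.578  disc -0.5 7.0 0.992
```

View pics/s21c.png

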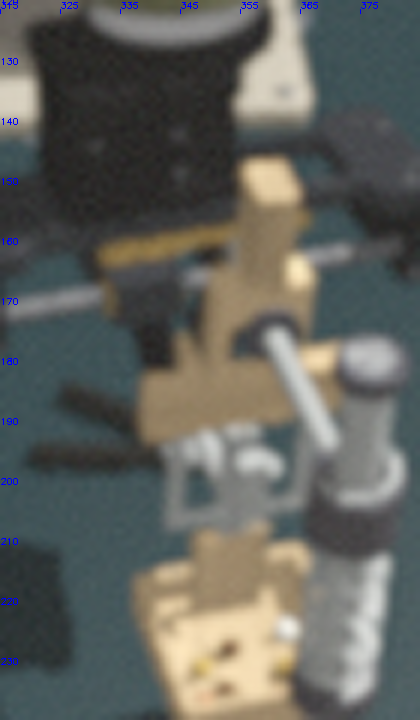

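Request:
arm_command:
  targets:
    - [255, 2.9, 0.6, 0, 0, 0, 0]
    - [255, 5.9, 1.2, 0, 0, 0, 0]
    - [255, 8.8, 1.8, 0, 0, 0, 0]
    - [255, 11.7, 2.4, 0, 0, 0, 0]
    - [255, 11.7, 2.4, 0, 0, 0, 0]

```text
time: 20.25
ee_pos: [0.471, 0.0098, 0.1063]
eef_rot: [0.592, -0.388, -0.498, -0.501]
ft_force: [1.0, 0.3, 3.6]
width: 0.0097
```

```bash
python3 look.py 22; python3 defl.py 22 | head -1
```

```text
hook rel loop(rest) [-2.1 -1.1 -7.1] f [0.   0.63 3.49] [ 0.096 -0.174 -0.035] w 0.009510234347022688
22 tab 1.83 -1.17 0.684  disc -0.83 10.5 0.992
```

View pics/s22c.png

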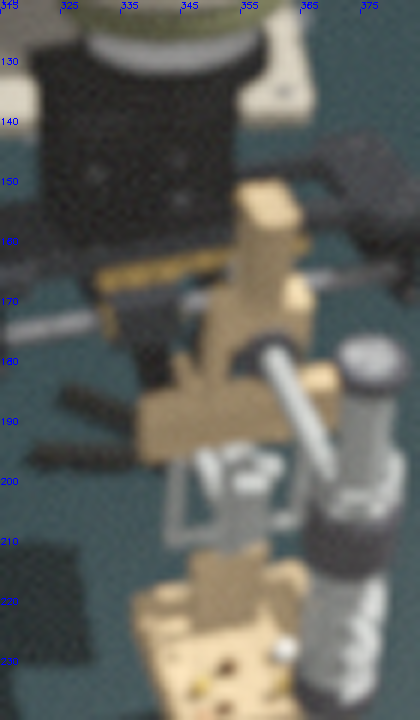

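The gate already yields 3.6 mm at about 5.3 N (it took 8.5 N before), so the shift helps. Continuing slowly.

Request:
arm_command:
  targets:
    - [255, 1.5, 0.3, 0, 0, 0, 0]
    - [255, 2.9, 0.6, 0, 0, 0, 0]
    - [255, 4.4, 0.9, 0, 0, 0, 0]
    - [255, 5.9, 1.2, 0, 0, 0, 0]
    - [255, 5.9, 1.2, 0, 0, 0, 0]

```text
time: 20.8
ee_pos: [0.4705, 0.0097, 0.1]
eef_rot: [0.592, -0.388, -0.498, -0.5]
ft_force: [-0.4, -0.1, -2.4]
width: 0.0099
```

```bash
python3 look.py 23; python3 defl.py 23 | head -1
```

```text
hook rel loop(rest) [ -2.6  -1.1 -13.7] f [-0.38  0.09 -0.32] [0.023 0.254 0.029] w 0.009709933139105958
23 tab -8.0 -6.0 0.704  disc -0.5 6.0 0.995
```

View pics/s23c.png

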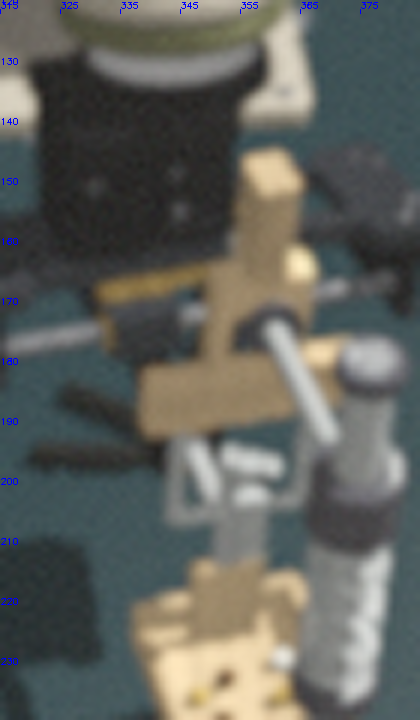

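Snap. The arm sprang back (disc from 10.5 to 6.0 px), the wrist force dropped, and the bar is up under the hook roof. I'll raise a little so the chain carries the weight, then check.

Request:
arm_command:
  targets:
    - [255, -2, -0.4, 0, 0, 0, 0]
    - [255, -4, -0.8, 0, 0, 0, 0]
    - [255, -5, -2, 0, 0, 0, 0]
    - [255, -5, -3, 0, 0, 0, 0]
    - [255, -5, -3, 0, 0, 0, 0]

```text
time: 21.35
ee_pos: [0.4731, 0.0103, 0.1062]
eef_rot: [0.592, -0.388, -0.498, -0.501]
ft_force: [-0.2, -0.7, -0.4]
width: 0.0099
```

```bash
python3 look.py 24; python3 defl.py 24 | head -1;python3 - <<'E'
from tray import *
crop(cv2.imread("pics/s24.png"),330,175,45,50,12,"s24z")
E
```

```text
hook rel loop(rest) [-0.1 -1.1 -7.6] f [ 0.2  -0.3  -0.43] [-0.015  0.306  0.07 ] w 0.009018920511304615
24 tab -0.67 6.5 0.584  disc -0.17 2.67 0.993
```

View pics/s24z.png

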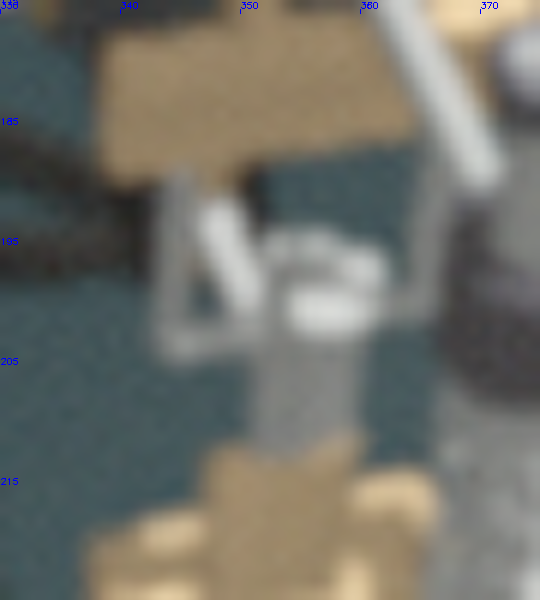

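The bar is home: the roof sits on it (bar v≈202) and the nose end is well below (v≈212). Releasing the tray.

Request:
arm_command:
  targets:
    - [200, 0, 0, 0, 0, 0, 0]
    - [160, 0, 0, 0, 0, 0, 0]
    - [120, 0, 0, 0, 0, 0, 0]
    - [80, 0, 0, 0, 0, 0, 0]
    - [40, 0, 0, 0, 0, 0, 0]
    - [40, 0, 0, 0, 0, 0, 0]
    - [40, 0, 0, 0, 0, 0, 0]
    - [40, 0, 0, 0, 0, 0, 0]
  newtons: 10

```text
time: 22.2
ee_pos: [0.4731, 0.0102, 0.1062]
eef_rot: [0.592, -0.388, -0.498, -0.501]
ft_force: [-0.1, -0.2, -0.2]
width: 0.0655
```

```bash
python3 look.py 25; python3 defl.py 25 | head -1;python3 - <<'E'
from tray import *
crop(cv2.imread("pics/s25.png"),290,110,110,140,5,"s25z")
s=read_state();print(s['ee_pos'],s['width'])
E
```

```text
hook rel loop(rest) [-0.1 -1.1 -7.5] f [ 0.05  0.44 -0.8 ] [ 0.002  0.26  -0.009] w 0.06834052508512298
25 tab -1.17 7.33 0.597  disc -0.33 3.17 0.993
[0.47302133 0.01024722 0.10615561] 0.06834052508512298
```

View pics/s25z.png

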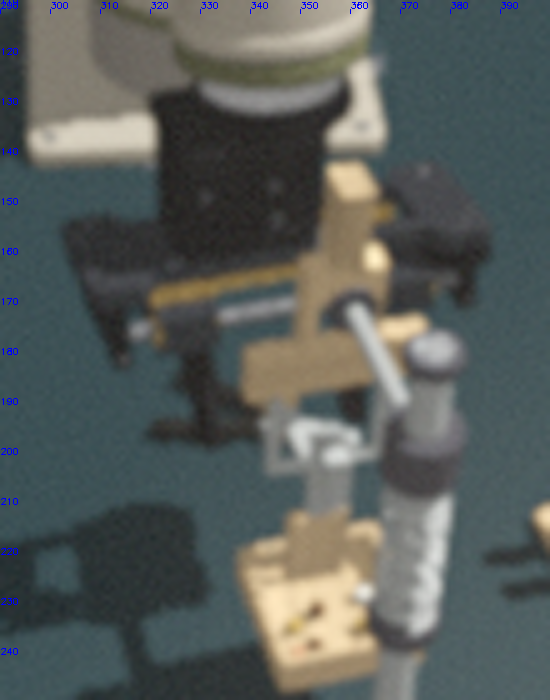

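Both hang freely with the fingers open around the tab. Withdrawing along the tool axis, then waiting for the swing to die.

Request:
arm_command:
  targets:
    - [40, -8, 0, 0, 0, 0, 0]
    - [40, -20, 2, 0, 0, 0, 0]
    - [40, -40, 5, 0, 0, 0, 0]
    - [40, -65, 8, 0, 0, 0, 0]
    - [40, -90, 10, 0, 0, 0, 0]
    - [40, -110, 10, 0, 0, 0, 0]
    - [40, -110, 10, 0, 0, 0, 0]
    - [40, -110, 10, 0, 0, 0, 0]
    - [40, -110, 10, 0, 0, 0, 0]
    - [40, -110, 10, 0, 0, 0, 0]

```text
time: 23.25
ee_pos: [0.4408, 0.0038, 0.2109]
eef_rot: [0.592, -0.388, -0.498, -0.5]
ft_force: [0.2, 0.2, -0.4]
width: 0.0734
```

Request:
arm_command:
  targets:
    - [40, 0, 0, -20, 0, 0, 0]
    - [40, 0, 0, -50, 0, 0, 0]
    - [40, 0, 0, -90, 0, 0, 0]
    - [40, 0, 0, -130, 0, 0, 0]
    - [40, 0, 0, -160, 0, 0, 0]
    - [40, 0, 0, -170, 0, 0, 0]
    - [40, 0, 0, -170, 0, 0, 0]
    - [40, 0, 0, -170, 0, 0, 0]
    - [40, 0, 0, -170, 0, 0, 0]
    - [40, 0, 0, -170, 0, 0, 0]

```text
time: 24.25
ee_pos: [0.4754, -0.1616, 0.212]
eef_rot: [0.592, -0.388, -0.499, -0.5]
ft_force: [-0.5, 0.7, 0.3]
width: 0.0735
```

```bash
python3 look.py 26; python3 defl.py 26 | head -1;python3 - <<'E'
from tray import *
import time
b=camera("top");cv2.imwrite("pics/t26.png",b[:,:,::-1])
for i in range(4): camera("top")
a=camera("scene");cv2.imwrite("pics/s27.png",a[:,:,::-1])
crop(cv2.imread("pics/s27.png"),310,125,80,130,5,"s27z");crop(cv2.imread("pics/t26.png"),260,140,80,110,5,"t26c")
d=cv2.absdiff(cv2.imread("pics/s26.png"),cv2.imread("pics/s27.png"))[125:255,310:390].max(2);print("diff",d.max(),(d>30).sum())
E
```

```text
hook rel loop(rest) [ -32.6 -170.    98.4] f [-0.33  0.38 -0.46] [0.008 0.216 0.023] w 0.07379343321990678
26 tab -6.0 0.83 0.827  disc -0.33 3.17 0.995
diff 24 0
```

View pics/s27z.png

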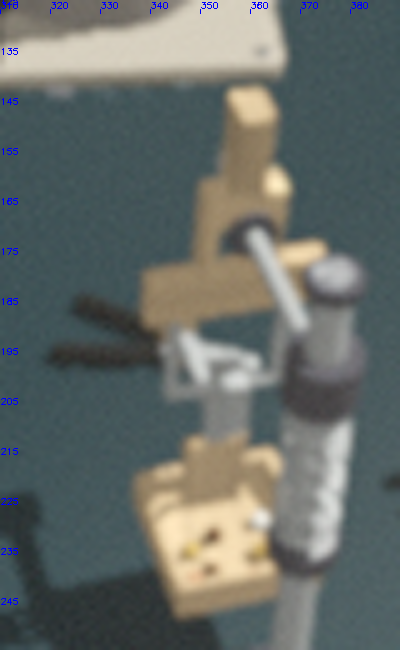

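View pics/t26c.png

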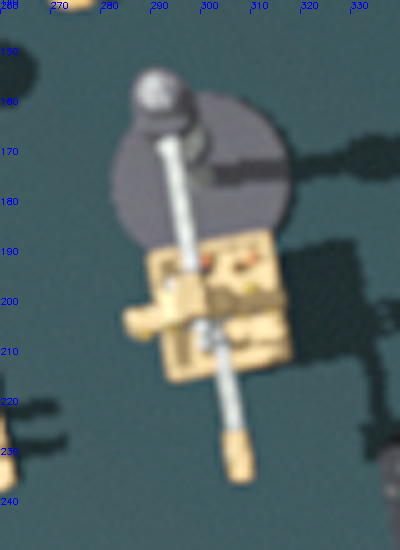

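```bash
python3 - <<'E'
from tray import *
t=onz("top",(306.2,230.3),.141); d=t-loop; print("tab along,across",d@u,d@w)
# scene box front-bottom corner heights: pitch check
g=loop-[0,0,.009]-u*.075-[0,0,.029]
for p in (-.2,0,.2):
    A=np.stack([u,w,[0,0,1]],1)@R.from_rotvec([0,p,0]).as_matrix(); h=loop-[0,0,.009]
    print(p,proj("scene",[h+A@np.array([.053,-.035,-.096]),h+A@np.array([.0095,0,-.023])]).round(1).tolist())
b0=cv2.imread("pics/top0.png");b1=cv2.imread("pics/t26.png");m=(cv2.absdiff(b0,b1).max(2)>40)
for n,(x,y,W,H) in dict(pliers=(285,250,50,35),jar=(235,142,30,25),bangle=(388,148,30,28),cone=(343,128,22,22),spool=(262,122,25,22),cards=(188,133,40,42),ring=(374,138,15,14)).items(): print(n,m[y:y+H,x:x+W].sum())
print(read_state()['time'])
E
```

```text
tab along,across -0.07380947414768275 0.0025305621622963683
-0.2 [[349.0, 251.0], [357.3, 211.8]]
0 [[346.5, 248.4], [356.7, 211.1]]
0.2 [[343.9, 244.1], [356.0, 210.1]]
pliers 0
jar 0
bangle 0
cone 0
spool 0
cards 0
ring 0
24.6
```

```bash
python3 -c "
from bench import *
print(close_job())"
```

```text
the job is handed in; nothing more can be done
None
```

The hanger hangs by its eye on the sprung arm and the findings tray hangs under it, with the loop's bar snapped into the hook. I handed the job in at about 24.6 s; no verdict is reported.

- **Pressing:** the first press reached about 8.5–9 N without a snap, with the arm at about 0.057–0.060 against its 0.077 limit. I backed off, shifted the hook 3 mm towards the robot so the bar met the gate nearer its free end, and pressed again. It snapped between about 5 and 6.5 N.
- **Chain at rest:** the arm had sunk 8.8 mm from its hanger-only position, about 9 mm being expected with the tray. The nose end was well below the bar and the tray was level to within about 0.05 rad. Two pictures 0.25 s apart showed no motion.
- **Bystanders and robot:** none of the seven bystanders showed any change in the top view, and the gripper was clear of everything.
- **Disagreement:** the two cameras and the arm's own position readings differed by 1–3 mm throughout, which stayed within the clearances.
- **Not checked:** with no direct sensor, I judged the closed gate only from the arm springing back and the bar's position in the hook.

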